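Backing batten through a hole in plasterboard

ROBOT

A 6-joint arm with a two-finger parallel gripper is mounted at the origin on a cart in front of the work surface, level with it; the furniture and walls round the work are solid. World frame = base frame: x ahead of the robot, y to its left, z up, the work surface at z = 0. Lengths are in m, angles in rad, forces in N, time in s.
With the tool pointing down it reaches from about 0.35 to 0.925 m from the base axis. Payload 6.4 kg.
Tool frame: the origin (TCP) lies midway between the tips of the shut fingers; the grasp point (between the pads) lies 19 mm behind it; z points along the fingers, y is the line along which they close (so a half turn about z gives the same grasp; the last joint's range is limited). The gripper opens to 85 mm and grips with 20 to 120 N. Pads are 22 mm wide; open, the fingers measure 114 mm over their backs; the gripper's body (76 mm by 85 mm) begins 54 mm behind the grasp point. The pads swing forward as they close: fully open they stand 13 mm farther back than shut.
Start: joints at [0.934, 0.245, 1.558, -0, 1.339, -0.174], TCP at [0.29, 0.582, 0.206] pointing down, gripper open.
Joint ranges: [-3.13, 3.13], [-1.02, 2.26], [0.13, 2.54], [-0.95, 4.09], [0.21, 2.88], [-2.74, 2.74]. Speed limits (rad/s): [2.57, 2.57, 3.14, 3.14, 3.14, 3.14].

INTERFACE

Orientations are given as a unit quaternion [w, x, y, z].
In Python, from rig import sensors, eyes, workorder gives the robot as it stands.
- The arm moves only by the tool step_arm, never from a script. Its argument "targets" is a list of rows, each an object with "dp": the shift along the tool's x, y, z scaled (see below), a list of three; "dr": the turn, a rotation vector about the tool's x, y, z scaled (see below), a list of three; "gripper": the opening, from 0 (shut) to 1 (fully open). In form: [{"dp": [tx, ty, tz], "dr": [ax, ay, az], "gripper": gripper}, ...]. A call has exactly 10 rows; each row shifts and turns the commanded pose from where the row before left it, along the tool's axes as they then stand; what a row does not reach is not made up. The controller multiplies each number of a shift by 0.03 m and each number of a turn by pi rad. A row lasts 1/12 s, in which the tool goes at most 41.7 mm and 7.16 degrees, less where a joint would pass 70% of its speed; a pose out of reach is approached as far as the arm can. A call with a number of a shift or a turn outside -1 to 1 is refused whole. A call with a gripper value outside its range is refused whole. The fingers move at their own pace and stop on an object; "newtons" is the grip in N (left out, the last holds). Time passes only in rows, so rows that do not move let the fingers close, or fill a call up. It gives the time, the measured TCP pose, the force, the opening and the grip force at its end, in the units of the state.
- sensors.observe(): the state, without advancing time (a new reading comes with each control period).
- eyes.camera(name): name is "side" or "top" or "wrist"; returns (picture, depth): 400x640x3 uint8, red, green, blue; 400x640 float32, m along the optical axis (not along the pixel's ray), 0 where there is no reading.
- eyes.camera_model(name): a dict with "fov_y" (degrees; the focal length in pixels is half the picture's height over the tangent of half this angle, whatever the lens; pixels are square), "cx", "cy" (the principal point, pixels), "R" (3x3) and "t" (3): a world point X has camera coordinates R X + t. Camera axes: x right, y down, z forward; pixel columns grow to the right and rows downward; lengths in m; the calibration is good to about 2 mm. A picture is of the moment at which its call begins: read the wrist's pose just before it. camera_model takes no time and is no camera call; for the wrist camera it gives the pose at the moment of the call.
- workorder.sign_off(): hands the job in; it is judged then, once.
The state is a dict: "t": time; "joint_pos": joint angles; "qvel": joint speeds; "effort": joint torques, N m; "position": TCP position; "orientation": TCP orientation; "force": force on the tool from outside, world axes, zero at the start; "ft_torque": the same for the moment, N m; "grip_width": finger opening in m; "grasp_force": force on a finger pad.
Only numpy, scipy, OpenCV 4.12 (cv2) and the standard library are available. Lean on these libraries where they do the work, as an engineer would, in place of code of your own. Each camera call takes 0.05 s, during which the arm holds its last target. There are 200 camera calls.

TASK

The hole in the white plasterboard panel needs a wooden backing batten behind it: pick up the long batten, tilt it, pass it one end first down through the hole, then level it underneath so that it lies centrally along the hole's long direction with both ends reaching equally far under the board. Finish while still holding it there with the gripper, flat and still, clear of both the board above and the bench below. Be gentle with the plasterboard, do not knock or press on it with batten or gripper, and leave everything else on the bench where it is.

Things in the scene. Friction and masses are not known exactly. Their poses are not given: they have to be found in the camera images.
- panel: Fixed white plasterboard 320 x 260 mm, 12 mm thick, level, underside 110 mm above the bench, on two solid studs (38 mm wide) under its long edges; 184 mm free between them, down to the bench, ends open. Rectangular hole in its middle, 170 mm along x, 130 mm along y. Origin at bench level under the hole's centre; z up; x, parallel to the studs, points away from the robot within 0.3 rad.
- hole (a point): Centre of the hole at the top face of the plasterboard, 122 mm above the bench; axes as the panel's.
- batten: Loose straight pale wooden batten 240 x 40 x 18 mm, about 90 g, lying flat on the bench to the left of the panel, the longest of the loose wood; wall cabinets hang about 0.5 m above the back half of the bench (lift with care). Origin at the centre of its underside; x along its length, y across its 40 mm width (grip it across this), z up.
- batten_mid (a point): Centre of the batten, 9 mm above its underside.
- end_a (a point): Middle of the batten's end face at its +x end (120 mm from the centre).
- end_b (a point): Middle of the batten's end face at its -x end (120 mm from the centre).
- shim: Bystander: short thin wooden strip 160 x 38 x 9 mm, loose; not the batten. Origin under its centre.
- tape_measure: Bystander: yellow tape measure, 38 x 83 x 62 mm, loose. Origin under its centre.
- duct_roll: Bystander: small black roll of tape, 53 mm wide, 19 mm high, loose. Origin under its centre.
- offcut_2: Bystander: wooden offcut 130 x 38 x 38 mm, loose. Origin under its centre.
- screwdriver_2: Bystander: red-handled screwdriver, 183 mm long, 28 mm high, loose. Origin under its centre.

How it is judged:
By the outcome, as a careful person would: the job done as asked, in the order asked, and still so for the second after the job is handed in, while the arm keeps its last pose, push and grip.
It also fails if it takes over 45 s, if anything falls off the work surface, if the arm or the gripper's body presses on something with over 40 N, if the wrist force passes 120 N, or if a joint passes its speed limit or range.

## Working session

There is one attempt and no reset: what is moved stays moved. The work goes in short steps, Python scripts to look and compute and a tool call to move; the robot and the scene stay as the last step left them, time stands still between calls to the robot, and variables do not carry over. Pictures are saved under pics/ and viewed, at most 10 in all, crops included, and the job is handed in when it is done.

Besides the shell and the picture viewer there is one more tool, called after "Call:" as name(argument=value, ...) on one line, values as JSON. step_arm: Moves the arm, as the interface text tells. Its arguments: {"type":"object","properties":{"targets":{"type":"array","items":{"type":"object","properties":{"dp":{"type":"array","items":{"type":"number","minimum":-1,"maximum":1}},"dr":{"type":"array","items":{"type":"number","minimum":-1,"maximum":1}},"gripper":{"type":"number"}}}},"newtons":{"type":"number"}},"required":["targets"]}

```bash
ls; mkdir -p pics; python3 - <<'E'
from rig import sensors, eyes
import cv2,numpy as np
print(sensors.observe())
for n in ["side","top"]:
    im,d=eyes.camera(n); m=eyes.camera_model(n); print(n,m)
    np.savez(f"pics/{n}0.npz",im=im,d=d,**{k:np.array(v) for k,v in m.items()})
    cv2.imwrite(f"pics/{n}0.png",im[:,:,::-1])
E
```

```text
pics
{'t': 0.0, 'joint_pos': array([ 9.33907559e-01,  2.45802719e-01,  1.55904343e+00, -3.76419987e-05,
        1.33872093e+00, -1.74081019e-01]), 'qvel': array([ 9.92756829e-04,  1.05304557e-03, -1.55810210e-03, -2.77179238e-04,
       -2.30680931e-05,  1.11688624e-04]), 'effort': array([-1.59636784e-03, -4.29513001e+01, -3.26127470e+01, -2.93217363e-04,
        5.43955568e-03,  1.12433293e-05]), 'position': array([0.28981537, 0.58111403, 0.20487183]), 'orientation': array([-3.72593964e-04,  2.29339861e-01,  9.73345906e-01, -9.14386554e-04]), 'force': array([-0.15240882, -0.34212599,  0.26717375]), 'ft_torque': array([-0.03505762, -0.0341212 , -0.01443975]), 'grasp_force': 0.0, 'grip_width': 0.08544715507562294}
side {'fov_y': 46.28200226697642, 'cx': 330.27065671590594, 'cy': 201.2378547043221, 'R': array([[ 0.73469467, -0.67822509, -0.01531244],
       [-0.41279876, -0.42902906, -0.8034496 ],
       [ 0.5383502 ,  0.59661109, -0.59517583]]), 't': array([-0.37996465,  0.31662147,  1.53373438])}
top {'fov_y': 45.52604707854604, 'cx': 314.8937426783295, 'cy': 191.53728776598498, 'R': array([[ 0.15860218, -0.98733787,  0.00304616],
       [-0.93701191, -0.15148905, -0.31473757],
       [ 0.31121379,  0.04706377, -0.94917384]]), 't': array([-0.06331247,  0.53332244,  2.04848479])}
```

View pics/top0.png

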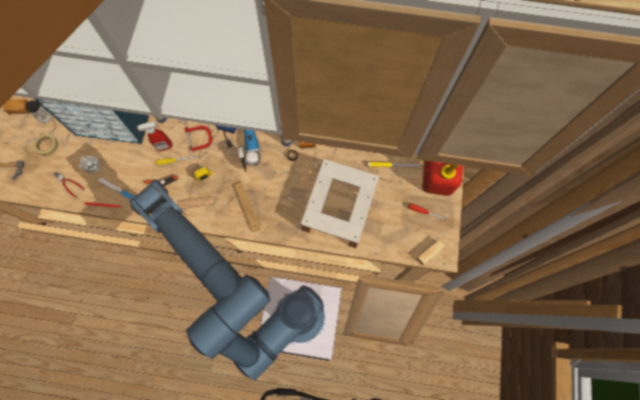

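View pics/side0.png

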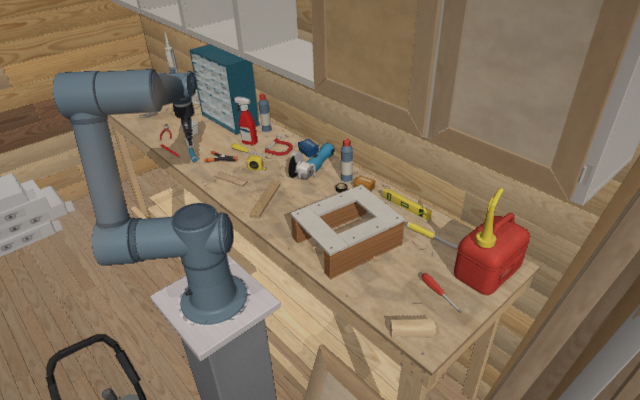

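The top view shows the batten around (245,205), the panel with its hole around (341,200), the tape measure at (202,174), and the shim at (197,203). The side view shows the batten at (266,198) and the hole at (347,215).

```bash
cat > h.py <<'E'
import numpy as np, cv2
def load(n):
    z=np.load(f"pics/{n}.npz"); return z['im'],z['d'],{k:z[k] for k in ['fov_y','cx','cy','R','t']}
def grab(n,tag):
    from rig import eyes
    m=eyes.camera_model(n); im,d=eyes.camera(n)
    np.savez(f"pics/{tag}.npz",im=im,d=d,**{k:np.array(v) for k,v in m.items()}); return im,d,m
def cloud(d,m):
    f=200/np.tan(np.radians(m['fov_y'])/2); v,u=np.mgrid[0:400,0:640]
    c=np.stack([(u-m['cx'])/f*d,(v-m['cy'])/f*d,d],-1)
    P=(c-m['t'])@m['R']; P[d==0]=np.nan; return P
def ray(px,z,m):
    f=200/np.tan(np.radians(m['fov_y'])/2); px=np.atleast_2d(px).astype(float)
    r=np.c_[(px[:,0]-m['cx'])/f,(px[:,1]-m['cy'])/f,np.ones(len(px))]@m['R']
    o=-m['R'].T@m['t']; return o+r*((z-o[2])/r[:,2])[:,None]
def proj(X,m):
    f=200/np.tan(np.radians(m['fov_y'])/2); c=np.atleast_2d(X)@m['R'].T+m['t']
    return np.c_[c[:,0]/c[:,2]*f+m['cx'],c[:,1]/c[:,2]*f+m['cy']]
def rect(mask,z,m):
    """rectangle of the largest blob, on the plane z: centre, size, angle of the long side"""
    cs,_=cv2.findContours(mask.astype(np.uint8),cv2.RETR_EXTERNAL,cv2.CHAIN_APPROX_NONE)
    c=max(cs,key=cv2.contourArea)[:,0]; W=ray(c,z,m)[:,:2]
    (cx,cy),(w,h),a=cv2.minAreaRect((W*1000).astype(np.float32))
    if w<h: w,h,a=h,w,a+90
    return (cx,cy),(w,h),(a+90)%180-90,len(c)
E
python3 - <<'E'
from h import *
for n in ["top0","side0"]:
    im,d,m=load(n); P=cloud(d,m); x,y,z=P[...,0],P[...,1],P[...,2]
    bx=(x>.3)&(x<.9)&(y>-.35)&(y<.6)
    zz=z[bx]; h,e=np.histogram(zz,np.arange(-.02,.15,.004)); print(n,dict(zip(np.round(e[:-1],3),h)))
    B=bx&(z>.010)&(z<.035)
    k,l,s,c=cv2.connectedComponentsWithStats(B.astype(np.uint8))
    for i in range(1,k):
        if s[i][4]>60: print('low',s[i],np.nanmedian(P[l==i],0).round(3),[tuple(np.round(q,1)) if not np.isscalar(q) else round(q,1) for q in rect(l==i,.018,m)])
    T=bx&(z>.112)&(z<.132)
    k,l,s,c=cv2.connectedComponentsWithStats(T.astype(np.uint8)); i=1+np.argmax(s[1:,4]); M=(l==i)
    print('panel',rect(M,.122,m), s[i])
    F=cv2.morphologyEx(M.astype(np.uint8),cv2.MORPH_OPEN,np.ones((2,2)))
    cs,hi=cv2.findContours(M.astype(np.uint8),cv2.RETR_CCOMP,cv2.CHAIN_APPROX_NONE)
    for j,q in enumerate(cs):
        if hi[0][j][3]>=0 and cv2.contourArea(q)>200:
            W=ray(q[:,0],.122,m)[:,:2]*1000; print('hole',cv2.minAreaRect(W.astype(np.float32)))
    big=cv2.resize(im[130:260,160:480] if n=="top0" else im[130:350,150:470],None,fx=2.5,fy=2.5,interpolation=cv2.INTER_CUBIC)
    cv2.imwrite(f"pics/{n}c.png",big[:,:,::-1])
E
```

```text
top0 {np.float64(-0.02): np.int64(156), np.float64(-0.016): np.int64(690), np.float64(-0.012): np.int64(1814), np.float64(-0.008): np.int64(3239), np.float64(-0.004): np.int64(3991), np.float64(0.0): np.int64(3362), np.float64(0.004): np.int64(1957), np.float64(0.008): np.int64(923), np.float64(0.012): np.int64(417), np.float64(0.016): np.int64(241), np.float64(0.02): np.int64(169), np.float64(0.024): np.int64(81), np.float64(0.028): np.int64(58), np.float64(0.032): np.int64(62), np.float64(0.036): np.int64(64), np.float64(0.04): np.int64(49), np.float64(0.044): np.int64(66), np.float64(0.048): np.int64(81), np.float64(0.052): np.int64(84), np.float64(0.056): np.int64(102), np.float64(0.06): np.int64(75), np.float64(0.064): np.int64(64), np.float64(0.068): np.int64(60), np.float64(0.072): np.int64(31), np.float64(0.076): np.int64(28), np.float64(0.08): np.int64(20), np.float64(0.084): np.int64(11), np.float64(0.088): np.int64(6), np.float64(0.092): np.int64(7), np.float64(0.096): np.int64(10), np.float64(0.1): np.int64(20), np.float64(0.104): np.int64(57), np.float64(0.108): np.int64
[... 3317 characters left out ...]
 np.float64(39.3)), -11.6, 91]
low [406 222  38  20 198] [ 0.742 -0.27   0.018] [(np.float64(742.1), np.float64(-276.4)), (np.float64(156.2), np.float64(35.6)), -83.2, 78]
low [292 231  18  10  81] [0.383 0.016 0.023] [(np.float64(388.5), np.float64(28.5)), (np.float64(69.0), np.float64(48.9)), -50.5, 45]
low [324 238  79  40 396] [ 0.46  -0.221  0.022] [(np.float64(491.9), np.float64(-212.6)), (np.float64(331.0), np.float64(57.8)), -12.0, 187]
panel ((504.95159912109375, -104.29557800292969), (324.69024658203125, 269.8002014160156), -9.896934509277344, 243) [ 291  185  114   71 3263]
hole ((507.6424255371094, -102.28363037109375), (132.53439331054688, 174.97181701660156), 80.33548736572266)
```

```bash
python3 - <<'E'
from h import *
from rig import sensors
for n,roi in [("top0",(295,150,85,95)),("side0",(285,175,125,85))]:
    im,d,m=load(n); hsv=cv2.cvtColor(im,cv2.COLOR_RGB2HSV)
    x,y,w,h=roi; R=np.zeros((400,640),bool); R[y:y+h,x:x+w]=1
    M=R&(hsv[...,1]<50)&(hsv[...,2]>130)
    k,l,s,c=cv2.connectedComponentsWithStats(M.astype(np.uint8)); M=l==1+np.argmax(s[1:,4])
    print(n,'panel',rect(M,.122,m))
    cs,hi=cv2.findContours(M.astype(np.uint8),cv2.RETR_CCOMP,cv2.CHAIN_APPROX_NONE)
    for j,q in enumerate(cs):
        if hi[0][j][3]>=0 and cv2.contourArea(q)>200: print('hole',cv2.minAreaRect((ray(q[:,0],.122,m)[:,:2]*1000).astype(np.float32)))
    P=cloud(d,m); 
    print('TCP px',proj(sensors.observe()['position'],m),'base',proj([[0,0,0],[0.438,.318,.018]],m))
E
python3 - <<'E'
from h import *
im,d,m=grab("wrist","w0"); print(m)
w=cv2.resize(im,None,fx=.6,fy=.6)
a=cv2.imread("pics/top0c.png")[:,:,::-1]; a=cv2.resize(a,(640,260)); 
c=np.zeros((500,640,3),np.uint8); c[:240,:384]=w; c[240:]=a
cv2.imwrite("pics/v1.png",c[:,:,::-1])
E
```

```text
top0 panel ((506.7452087402344, -93.69570922851562), (316.1409606933594, 254.6510467529297), -9.293685913085938, 235)
hole ((507.1561584472656, -94.41339111328125), (143.67572021484375, 181.23455810546875), 80.07141876220703)
TCP px [[172.12122489 217.9342263 ]] base [[300.1621778  315.6309072 ]
 [247.68595069 206.62097258]]
side0 panel ((506.7098388671875, -102.16978454589844), (321.4980773925781, 272.4687194824219), -9.559593200683594, 233)
hole ((506.73199462890625, -103.50646209716797), (125.01686096191406, 173.7019805908203), 80.78366088867188)
TCP px [[192.3325553 148.1851849]] base [[214.33778306 297.84378221]
 [264.43758828 197.61676233]]
{'fov_y': 65.20712123097171, 'cx': 315.59882061151336, 'cy': 198.1987758793171, 'R': array([[ 0.44696739,  0.89454955, -0.00112308],
       [ 0.85752116, -0.42810777,  0.28527389],
       [ 0.25471083, -0.12847119, -0.95844538]]), 't': array([-0.64855931, -0.03676978,  0.3793    ])}
```

View pics/v1.png

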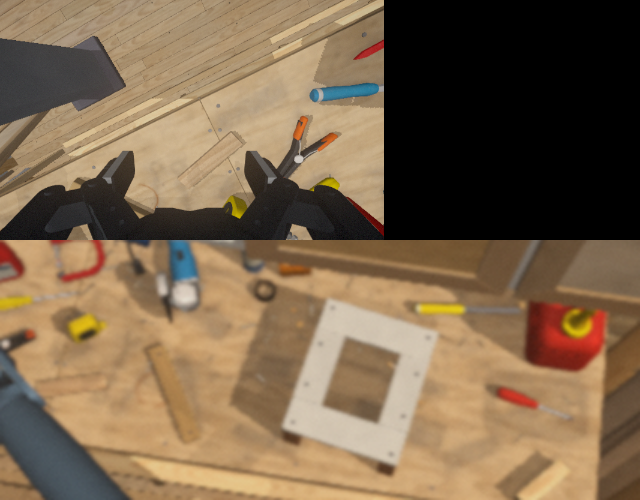

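```bash
cat >> h.py <<'E'
from scipy.spatial.transform import Rotation as Ro, Slerp
def tool(yaw,p=0):
    c,s=np.cos(yaw),np.sin(yaw)
    return Ro.from_matrix(np.array([[c,s,0],[s,-c,0],[0,0,-1.]]))*Ro.from_euler('y',p)
def now():
    from rig import sensors
    o=sensors.observe(); q=o['orientation']; return np.array(o['position']),Ro.from_quat([q[1],q[2],q[3],q[0]]),o
def rows(P0,R0,P1,R1,n):
    sl=Slerp([0,1],Ro.concatenate([R0,R1])); out=[]; P=P0;R=R0
    for i in range(1,n+1):
        Pn=P0+(P1-P0)*i/n; Rn=sl(i/n)
        out.append((R.inv().apply(Pn-P)/.03,(R.inv()*Rn).as_rotvec()/np.pi)); P,R=Pn,Rn
    return out
def show(rs):
    for a,b in rs: print([float(x) for x in a.round(3)],[float(x) for x in b.round(4)])
    dp=np.array([np.linalg.norm(a) for a,b in rs]).max()*30; dr=np.array([np.linalg.norm(b) for a,b in rs]).max()*180
    print('max mm',dp.round(1),'deg',dr.round(2))
def pose():
    P,R,o=now(); M=R.as_matrix(); yaw=np.degrees(np.arctan2(-M[0,1],M[1,1])) 
    yaw=np.degrees(np.arctan2(M[0,1],-M[1,1])); p=np.degrees(np.arcsin(np.clip(-M[2,0],-1,1)))
    print('t',round(o['t'],2),'P',P.round(4),'yaw',yaw.round(2),'pitch*',p.round(2),'F',o['force'].round(1),'w',round(o['grip_width'],4),'gf',round(o['grasp_force'],1),'j',o['joint_pos'].round(2))
E
python3 - <<'E'
from h import *
pose(); P,R,o=now()
show(rows(P,R,np.array([.43,.33,.22]),tool(np.radians(212)),10))
E
```

```text
t 0.15 P [0.2899 0.5813 0.2051] yaw 153.49 pitch* -0.02 F [-0.2  0.1 -0.5] w 0.085 gf 0.0 j [ 0.93  0.25  1.56  0.    1.34 -0.17]
[-0.792, -0.541, -0.049] [-0.0, -0.0, -0.0325]
[-0.733, -0.619, -0.049] [-0.0, -0.0, -0.0325]
[-0.666, -0.69, -0.049] [-0.0, -0.0, -0.0325]
[-0.592, -0.755, -0.049] [-0.0, -0.0, -0.0325]
[-0.512, -0.811, -0.049] [-0.0, -0.0, -0.0325]
[-0.426, -0.859, -0.049] [-0.0, -0.0, -0.0325]
[-0.337, -0.898, -0.049] [-0.0, -0.0, -0.0325]
[-0.243, -0.928, -0.049] [-0.0, -0.0, -0.0325]
[-0.148, -0.948, -0.049] [-0.0, -0.0, -0.0325]
[-0.05, -0.958, -0.049] [-0.0, -0.0, -0.0325]
max mm 28.8 deg 5.85
```

Call:
step_arm(targets=[{"dp":[-0.79,-0.54,-0.05],"dr":[0,0,-0.0325],"gripper":1},{"dp":[-0.73,-0.62,-0.05],"dr":[0,0,-0.0325],"gripper":1},{"dp":[-0.67,-0.69,-0.05],"dr":[0,0,-0.0325],"gripper":1},{"dp":[-0.59,-0.75,-0.05],"dr":[0,0,-0.0325],"gripper":1},{"dp":[-0.51,-0.81,-0.05],"dr":[0,0,-0.0325],"gripper":1},{"dp":[-0.43,-0.86,-0.05],"dr":[0,0,-0.0325],"gripper":1},{"dp":[-0.34,-0.9,-0.05],"dr":[0,0,-0.0325],"gripper":1},{"dp":[-0.24,-0.93,-0.05],"dr":[0,0,-0.0325],"gripper":1},{"dp":[-0.15,-0.95,-0.05],"dr":[0,0,-0.0325],"gripper":1},{"dp":[-0.05,-0.96,-0.05],"dr":[0,0,-0.0325],"gripper":1}])

```text
t: 0.98
position: [0.4307, 0.3289, 0.2208]
orientation: [-0.0, -0.278, 0.961, -0.0]
force: [0.9, -0.4, -0.1]
grip_width: 0.0855
grasp_force: 0.0
```

```bash
python3 - <<'E'
from h import *
pose(); im,d,m=grab("wrist","w1"); pose(); cv2.imwrite("pics/w1.png",im[:,:,::-1])
print(proj([[.438,.324,.018],[.438,.312,.018]],m))
E
```

```text
t 0.98 P [0.4307 0.3289 0.2208] yaw -147.72 pitch* -0.02 F [ 0.9 -0.4 -0.1] w 0.0855 gf 0.0 j [ 0.44 -0.02  1.82  0.    1.34 -1.69]
t 1.03 P [0.4332 0.3255 0.2211] yaw -147.68 pitch* -0.01 F [ 2.9 -1.6 -0.2] w 0.0857 gf 0.0 j [ 0.44 -0.02  1.82 -0.    1.34 -1.7 ]
[[309.29381954 171.26361506]
 [300.81692579 166.02645744]]
```

View pics/w1.png

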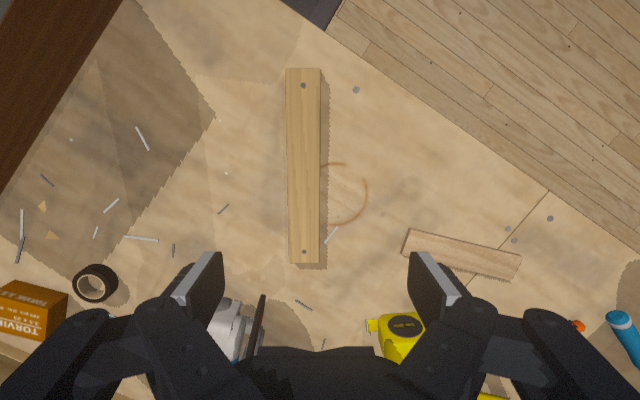

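The wrist view shows the batten upright, with corners near (286,69), (321,68), (319,262) and (289,262). The shim is at (461,254). The arm was still settling, so I'll measure on a fresh still frame using height.

```bash
python3 - <<'E'
from h import *
grab("wrist","w2"); grab("wrist","w2"); im,d,m=grab("wrist","w2"); pose()
P=cloud(d,m); z=P[...,2]; print('bench z',np.nanmedian(z[150:200,200:260]),'batten z',np.nanmedian(z[100:200,298:308]))
M=(z>.009)&(z<.03); M[:30]=0; M[275:]=0; M[:,:250]=0; M[:,360:]=0
M=cv2.morphologyEx(M.astype(np.uint8),cv2.MORPH_OPEN,np.ones((5,5)))
print(rect(M,.018,m))
c=max(cv2.findContours(M,0,1)[0],key=cv2.contourArea); print(cv2.boundingRect(c))
pose()
P0,R,o=now(); show(rows(P0,R,np.array([.46,-.09,.29]),tool(np.radians(170.5)),10)); 
E
```

```text
t 1.18 P [0.4306 0.3299 0.2208] yaw -148.16 pitch* -0.02 F [-0.6 -0.3  0.6] w 0.0853 gf 0.0 j [ 0.44 -0.02  1.82  0.    1.34 -1.68]
bench z 0.0004455196652946398 batten z 0.0185098444772982
((445.676025390625, 319.4520263671875), (239.08926391601562, 38.903411865234375), 31.91720962524414, 493)
(285, 68, 35, 196)
t 1.18 P [0.4306 0.3299 0.2208] yaw -148.16 pitch* -0.02 F [-0.6 -0.3  0.6] w 0.0853 gf 0.0 j [ 0.44 -0.02  1.82  0.    1.34 -1.68]
[0.655, -1.241, -0.231] [0.0, -0.0, 0.023]
[0.564, -1.285, -0.231] [0.0, -0.0, 0.023]
[0.47, -1.322, -0.231] [0.0, -0.0, 0.023]
[0.373, -1.352, -0.231] [0.0, -0.0, 0.023]
[0.275, -1.376, -0.231] [0.0, -0.0, 0.023]
[0.175, -1.392, -0.231] [0.0, -0.0, 0.023]
[0.074, -1.401, -0.231] [0.0, -0.0, 0.023]
[-0.027, -1.403, -0.231] [0.0, -0.0, 0.023]
[-0.128, -1.397, -0.231] [0.0, -0.0, 0.023]
[-0.229, -1.384, -0.231] [0.0, -0.0, 0.023]
max mm 42.7 deg 4.13
```

```bash
python3 - <<'E'
from h import *
P0,R,o=now(); show(rows(P0,R,np.array([.475,.05,.30]),tool(np.radians(171)),10)); 
E
```

```text
[0.366, -0.871, -0.264] [0.0, -0.0, 0.0227]
[0.303, -0.894, -0.264] [0.0, -0.0, 0.0227]
[0.239, -0.914, -0.264] [0.0, -0.0, 0.0227]
[0.173, -0.928, -0.264] [0.0, -0.0, 0.0227]
[0.107, -0.938, -0.264] [0.0, -0.0, 0.0227]
[0.04, -0.944, -0.264] [0.0, -0.0, 0.0227]
[-0.028, -0.944, -0.264] [0.0, -0.0, 0.0227]
[-0.095, -0.94, -0.264] [0.0, -0.0, 0.0227]
[-0.162, -0.931, -0.264] [0.0, -0.0, 0.0227]
[-0.228, -0.917, -0.264] [0.0, -0.0, 0.0227]
max mm 29.4 deg 4.08
```

Call:
step_arm(targets=[{"dp":[0.37,-0.87,-0.26],"dr":[0,0,0.0227],"gripper":1},{"dp":[0.3,-0.89,-0.26],"dr":[0,0,0.0227],"gripper":1},{"dp":[0.24,-0.91,-0.26],"dr":[0,0,0.0227],"gripper":1},{"dp":[0.17,-0.93,-0.26],"dr":[0,0,0.0227],"gripper":1},{"dp":[0.11,-0.94,-0.26],"dr":[0,0,0.0227],"gripper":1},{"dp":[0.04,-0.94,-0.26],"dr":[0,0,0.0227],"gripper":1},{"dp":[-0.03,-0.94,-0.26],"dr":[0,0,0.0227],"gripper":1},{"dp":[-0.1,-0.94,-0.26],"dr":[0,0,0.0227],"gripper":1},{"dp":[-0.16,-0.93,-0.26],"dr":[0,0,0.0227],"gripper":1},{"dp":[-0.23,-0.92,-0.26],"dr":[0,0,0.0227],"gripper":1}])

```text
t: 2.02
position: [0.4754, 0.0508, 0.2992]
orientation: [-0.0, 0.079, 0.997, 0.0]
force: [0.1, 0.1, 1.2]
grip_width: 0.0858
grasp_force: 0.0
```

```bash
python3 - <<'E'
from h import *
grab("wrist","w3"); grab("wrist","w3");grab("wrist","w3"); im,d,m=grab("wrist","w3"); pose()
cv2.imwrite("pics/w3.png",im[:,:,::-1])
P=cloud(d,m); z=P[...,2]; M=((z>.110)&(z<.135)).astype(np.uint8); M[300:,:]=0
k,l,s,c=cv2.connectedComponentsWithStats(M); M=(l==1+np.argmax(s[1:,4])).astype(np.uint8)
print('z',np.median(z[M>0]),rect(M,.122,m),cv2.boundingRect(M))
cs,hi=cv2.findContours(M,cv2.RETR_CCOMP,cv2.CHAIN_APPROX_NONE)
for j,q in enumerate(cs):
    if hi[0][j][3]>=0 and cv2.contourArea(q)>200: print('hole',cv2.minAreaRect((ray(q[:,0],.122,m)[:,:2]*1000).astype(np.float32)),cv2.boundingRect(q))
E
```

```text
t 2.22 P [0.4756 0.0515 0.2988] yaw 171.14 pitch* -0.02 F [-0.1  0.2 -1. ] w 0.0854 gf 0.0 j [-0.13 -0.24  1.87  0.    1.51 -1.55]
z 0.12240759140699388 ((485.5340881347656, -94.56245422363281), (267.30413818359375, 260.5513610839844), -9.505897521972656, 1288) (55, 75, 252, 225)
```

View pics/w3.png

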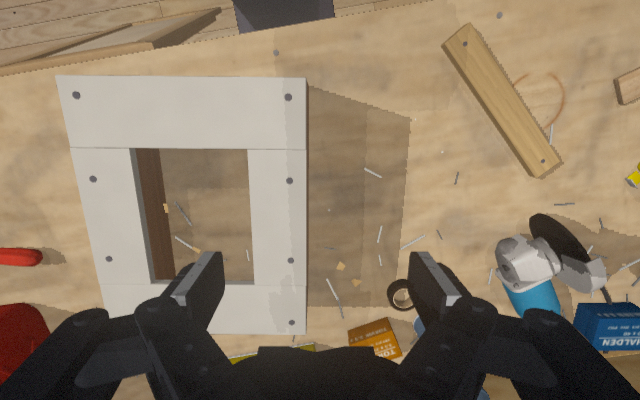

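The view shows the panel with outer corners near (57,76), (307,78) and (305,333). The hole spans about (131–252, 149–284).

```bash
python3 - <<'E'
from h import *
im,d,m=load("w3"); P=cloud(d,m); z=P[...,2]; M=((z>.110)&(z<.135)).astype(np.uint8)
k,l,s,c=cv2.connectedComponentsWithStats(M); M=(l==1+np.argmax(s[1:,4])).astype(np.uint8)
px={'TL':(57,76),'TR':(307,78),'BR':(305,333),'hTL':(131,149),'hTR':(248,149),'hBR':(254,283)}
def edge(p0,p1,nrm,off):
    # mask transition points along the scan normal, fit a line on the plane
    pts=[]
    for t in np.linspace(.08,.92,40):
        q=np.array(p0)*(1-t)+np.array(p1)*t; L=[(q+np.array(nrm)*k) for k in np.arange(-12,12.1,.25)]
        v=[M[int(round(a[1])),int(round(a[0]))] for a in L]; i=np.flatnonzero(np.diff(v))
        if len(i)==1: pts.append((L[i[0]]+L[i[0]+1])/2)
    W=ray(np.array(pts),.122,m)[:,:2]*1000; 
    vx,vy,x,y=cv2.fitLine(W.astype(np.float32),cv2.DIST_HUBER,0,.1,.01).ravel(); a=np.degrees(np.arctan(vy/vx))
    return len(pts),round(a,2),np.array([x,y])
E={'near':edge((57,76),(307,78),(0,1),0),'left':edge((307,78),(305,333),(1,0),0),'hnear':edge((131,149),(248,149),(0,1),0),'hleft':edge((248,149),(254,283),(1,0),0),'hfar':edge((200,284),(254,283),(0,1),0),'hright':edge((131,149),(148,270),(1,0),0),'right':edge((57,76),(105,300),(1,0),0)}
a=np.radians(-9.5); ux=np.array([np.cos(a),np.sin(a)]); uy=np.array([-ux[1],ux[0]])
for k,(n,g,p) in E.items(): print(k,n,g,'along x',(p@ux).round(1),'along y',(p@uy).round(1))
E
```

```text
near 36 80.49 along x 360.8 along y -25.8
left 40 -9.49 along x 495.6 along y 117.7
hnear 39 80.99 along x 435.8 along y -7.0
hleft 37 -9.48 along x 514.7 along y 51.8
hfar 23 80.99 along x 600.0 along y 32.2
hright 38 -9.55 along x 516.3 along y -71.6
right 37 -9.96 along x 450.6 along y -142.9
```

```bash
python3 - <<'E'
from h import *
for n,b in [("w2",(250,30,110,245)),("w3",(430,12,145,175))]:
    im,d,m=load(n); P=cloud(d,m); z=P[...,2]; M=((z>.010)&(z<.03)).astype(np.uint8)
    Z=np.zeros_like(M); x,y,w,h=b; Z[y:y+h,x:x+w]=M[y:y+h,x:x+w]; Z=cv2.morphologyEx(Z,cv2.MORPH_OPEN,np.ones((5,5)))
    print(n,rect(Z,.018,m), 'cam',(-m['R'].T@m['t']).round(3))
E
```

```text
w2 ((445.676025390625, 319.4520263671875), (239.08926391601562, 38.903411865234375), 31.91720962524414, 493) cam [0.369 0.29  0.389]
w3 ((446.0783996582031, 317.582275390625), (240.37448120117188, 42.825130462646484), 31.898895263671875, 354) cam [0.404 0.061 0.468]
```

```bash
cat > plan.py <<'E'
import numpy as np
def shape(th,g,phi,dl=7):
    e=np.array([np.cos(th),-np.sin(th)]); n=np.array([np.sin(th),np.cos(th)])
    u=np.array([np.sin(th-phi),np.cos(th-phi)]); w=np.array([u[1],-u[0]])
    L=[a*e+b*n for a in np.arange(-120,121,3) for b in (-9,0,9)]
    T=-g*e-dl*u
    L+=[T+h*u+k*w for h in np.arange(0,74,3) for k in (-14,14)]
    L+=[T+h*u+k*w for h in np.arange(73,200,4) for k in np.arange(-43,44,4)]
    return np.array(L)
def clear(S,s,z):
    X=np.abs(S[:,0]+s); X=S[:,0]+s; Z=S[:,1]+z
    dx=85-np.abs(X); dz=np.abs(Z-116)-6
    d=np.where((dx>0)&(dz>0),np.hypot(dx,dz),np.maximum(dx,dz)) 
    return min(d.min(),Z.min())
E
python3 - <<'E'
from plan import *
import heapq
ss=np.arange(-16,61,4); zs=np.arange(40,213,4); ts=np.arange(0,45,3)
for g,ph in [(0,0),(0,20),(20,10),(20,20),(20,25),(30,20)]:
    C=np.array([[[clear(S,s,z) for z in zs] for s in ss] for S in [shape(np.radians(t),g,np.radians(ph)) for t in ts]])
    best=np.full(C.shape,-9.); prev={}
    goal=(0,4,8); h=[]
    st=tuple([0,4,8]); h=[(-C[st],0,st,None)]; done=set()
    while h:
        b,c,q,p=heapq.heappop(h)
        if q in done: continue
        done.add(q); prev[q]=p
        if zs[q[2]]>=204 : break
        for d in np.ndindex(3,3,3):
            r=tuple(np.array(q)+np.array(d)-1)
            if all(0<=r[i]<C.shape[i] for i in range(3)) and r not in done: heapq.heappush(h,(max(b,-min(C[r],10)),c+np.abs(np.array(d)-1).sum(),r,q))
    print(g,ph,'bottleneck',round(-b,1),'goal',C[st].round(1))
    if g==20 and ph==20:
        while q: print((int(ts[q[0]]),int(ss[q[1]]),int(zs[q[2]]),C[q].round(1)),end=' '); q=prev[q]
        print()
E
```

```text
0 0 bottleneck 5.8 goal 29.0
0 20 bottleneck 5.8 goal 19.9
20 10 bottleneck 5.8 goal 13.5
20 20 bottleneck 1.3 goal 1.3
(39, -16, 204, np.float64(10.1)) (39, -16, 200, np.float64(8.1)) (39, -16, 196, np.float64(5.9)) (39, -16, 192, np.float64(2.5)) (39, -16, 188, np.float64(2.1)) (39, -16, 184, np.float64(2.1)) (39, -16, 180, np.float64(2.1)) (39, -16, 176, np.float64(3.3)) (39, -16, 172, np.float64(6.4)) (36, -16, 168, np.float64(3.6)) (36, -16, 164, np.float64(6.7)) (33, -16, 160, np.float64(4.2)) (30, -16, 156, np.float64(1.7)) (30, -16, 152, np.float64(5.1)) (27, -16, 148, np.float64(3.1)) (24, -16, 144, np.float64(1.5)) (24, -16, 140, np.float64(4.7)) (21, -16, 136, np.float64(3.2)) (21, -16, 132, np.float64(6.7)) (21, -16, 128, np.float64(10.5)) (21, -16, 124, np.float64(14.1)) (21, -16, 120, np.float64(13.9)) (21, -16, 116, np.float64(10.1)) (21, -16, 112, np.float64(6.5)) (21, -16, 108, np.float64(2.7)) (21, -12, 108, np.float64(4.3)) (21, -8, 104, np.float64(1.8)) (21, -4, 104, np.float64(3.4)) (21, 0, 104, np.float64(4.8)) (21, 4, 100, np.float64(2.5)) (21, 8, 100, np.float64(4.0)) (21, 12, 96, np.float64(1.7)) (21, 16, 96, np.float64(3.2)) (21, 20, 96, np.float64(4.4)) (21, 24, 92, np.float64(2.5)) (21, 28, 92, np.float64(3.6)) (21, 32, 88, np.float64(1.8)) (21, 32, 84, np.float64(1.7)) (18, 32, 80, np.float64(1.5)) (15, 32, 76, np.float64(3.1)) (12, 28, 72, np.float64(4.2)) (9, 24, 72, np.float64(10.3)) (6, 20, 72, np.float64(16.5)) (3, 16, 72, np.float64(20.2)) (0, 12, 72, np.float64(12.3)) (0, 8, 72, np.float64(8.7)) (0, 4, 72, np.float64(4.8)) (0, 0, 72, np.float64(1.3)) 
20 25 bottleneck -3.6 goal -3.6
30 20 bottleneck -2.7 goal -2.7
```

```bash
python3 - <<'E'
from plan import *
import heapq
ss=np.arange(-60,73,4); zs=np.arange(40,241,4); ts=np.arange(0,52,3)
for g,ph in [(0,0),(0,10),(0,15),(0,20),(10,10),(10,15)]:
    C=np.array([[[clear(S,s,z) for z in zs] for s in ss] for S in [shape(np.radians(t),g,np.radians(ph)) for t in ts]])
    st=(0,15,8); h=[(-20.,0,st,None)]; done=set(); prev={}
    while h:
        b,c,q,p=heapq.heappop(h)
        if q in done: continue
        done.add(q); prev[q]=p
        if zs[q[2]]>=232 : break
        for d in np.ndindex(3,3,3):
            r=tuple(np.array(q)+np.array(d)-1)
            if all(0<=r[i]<C.shape[i] for i in range(3)) and r not in done: heapq.heappush(h,(max(b,-min(C[r],14)),c+np.abs(np.array(d)-1).sum(),r,q))
    print(g,ph,'bottleneck',round(-b,1),'goal',C[st].round(1))
    if (g,ph) in [(0,10),(0,15)]:
        while q: print((int(ts[q[0]]),int(ss[q[1]]),int(zs[q[2]]),int(C[q])),end=' '); q=prev[q]
        print()
E
```

```text
0 0 bottleneck 13.2 goal 29.0
0 10 bottleneck 14 goal 29.0
(21, -48, 232, 63) (21, -48, 228, 59) (21, -48, 224, 56) (21, -48, 220, 52) (21, -48, 216, 48) (21, -48, 212, 45) (21, -48, 208, 42) (21, -48, 204, 39) (21, -48, 200, 35) (21, -48, 196, 33) (21, -48, 192, 30) (21, -48, 188, 28) (21, -48, 184, 26) (21, -48, 180, 25) (21, -48, 176, 23) (21, -48, 172, 22) (21, -48, 168, 21) (21, -48, 164, 19) (21, -48, 160, 18) (21, -48, 156, 17) (21, -48, 152, 17) (21, -48, 148, 17) (21, -48, 144, 17) (21, -48, 140, 18) (21, -48, 136, 17) (21, -44, 132, 15) (21, -40, 132, 15) (21, -36, 128, 14) (21, -32, 128, 15) (21, -28, 128, 14) (21, -24, 124, 14) (21, -20, 124, 15) (21, -16, 124, 14) (21, -12, 120, 15) (21, -8, 120, 14) (21, -4, 116, 14) (21, 0, 116, 15) (21, 4, 116, 14) (21, 8, 112, 14) (21, 12, 112, 15) (21, 16, 108, 14) (21, 20, 108, 15) (21, 24, 108, 14) (21, 28, 104, 14) (21, 32, 104, 15) (21, 36, 104, 14) (21, 40, 100, 15) (21, 44, 96, 16) (18, 48, 92, 16) (15, 48, 88, 14) (12, 48, 84, 15) (9, 48, 80, 16) (6, 44, 76, 16) (3, 40, 72, 23) (0, 36, 72, 29) (0, 32, 72, 29) (0, 28, 72, 29) 
[... 678 characters left out ...]
2, 128, 15) (21, -28, 128, 14) (21, -24, 124, 14) (21, -20, 124, 15) (21, -16, 124, 14) (21, -12, 120, 15) (21, -8, 120, 14) (21, -4, 116, 14) (21, 0, 116, 15) (21, 4, 116, 14) (21, 8, 112, 14) (21, 12, 112, 15) (21, 16, 108, 14) (21, 20, 108, 15) (21, 24, 108, 14) (21, 28, 104, 14) (21, 32, 104, 15) (21, 36, 104, 14) (21, 40, 100, 15) (21, 44, 96, 16) (18, 48, 92, 16) (15, 48, 88, 14) (12, 48, 84, 15) (9, 48, 80, 16) (6, 44, 76, 16) (3, 40, 72, 23) (0, 36, 72, 29) (0, 32, 72, 29) (0, 28, 72, 29) (0, 24, 72, 29) (0, 20, 72, 29) (0, 16, 72, 29) (0, 12, 72, 29) (0, 8, 72, 29) (0, 4, 72, 29) (0, 0, 72, 26) 
0 20 bottleneck 14 goal 19.9
10 10 bottleneck 14 goal 22.5
10 15 bottleneck 14 goal 16.6
```

```bash
python3 - <<'E'
from h import *
P0,R,o=now(); T=tool(np.radians(211.9),np.radians(-10)); show(rows(P0,R,np.array([.4458,.3193,.09]),T,10)); show(rows(np.array([.4458,.3193,.09]),T,np.array([.4458,.3193,.003]),T,1))
E
```

```text
[0.235, 0.866, 0.697] [-0.002, -0.0053, -0.0226]
[0.185, 0.877, 0.699] [-0.002, -0.0053, -0.0226]
[0.134, 0.884, 0.701] [-0.002, -0.0053, -0.0226]
[0.083, 0.887, 0.705] [-0.002, -0.0053, -0.0226]
[0.032, 0.887, 0.709] [-0.002, -0.0053, -0.0226]
[-0.019, 0.883, 0.715] [-0.002, -0.0053, -0.0226]
[-0.069, 0.876, 0.721] [-0.002, -0.0053, -0.0226]
[-0.119, 0.865, 0.728] [-0.002, -0.0053, -0.0226]
[-0.168, 0.85, 0.735] [-0.002, -0.0053, -0.0226]
[-0.215, 0.832, 0.744] [-0.002, -0.0053, -0.0226]
max mm 34.1 deg 4.19
[0.504, 0.0, 2.856] [0.0, 0.0, 0.0]
max mm 87.0 deg 0.0
```

Call:
step_arm(targets=[{"dp":[0.235,0.866,0.697],"dr":[-0.002,-0.0053,-0.0226],"gripper":1},{"dp":[0.185,0.877,0.7],"dr":[-0.002,-0.0053,-0.0226],"gripper":1},{"dp":[0.134,0.884,0.7],"dr":[-0.002,-0.0053,-0.0226],"gripper":1},{"dp":[0.083,0.887,0.705],"dr":[-0.002,-0.0053,-0.0226],"gripper":1},{"dp":[0.032,0.887,0.71],"dr":[-0.002,-0.0053,-0.0226],"gripper":1},{"dp":[-0.019,0.883,0.715],"dr":[-0.002,-0.0053,-0.0226],"gripper":1},{"dp":[-0.07,0.876,0.72],"dr":[-0.002,-0.0053,-0.0226],"gripper":1},{"dp":[-0.12,0.865,0.73],"dr":[-0.002,-0.0053,-0.0226],"gripper":1},{"dp":[-0.168,0.85,0.735],"dr":[-0.002,-0.0053,-0.0226],"gripper":1},{"dp":[-0.215,0.832,0.744],"dr":[-0.002,-0.0053,-0.0226],"gripper":1}])

```text
t: 3.05
position: [0.4436, 0.3216, 0.0885]
orientation: [0.083, -0.277, 0.957, 0.025]
force: [1.4, 0.1, -0.1]
grip_width: 0.0853
grasp_force: 0.0
```

Call:
step_arm(targets=[{"dp":[0.05,0,0.286],"gripper":1},{"dp":[0.05,0,0.286],"gripper":1},{"dp":[0.05,0,0.286],"gripper":1},{"dp":[0.05,0,0.286],"gripper":1},{"dp":[0.05,0,0.286],"gripper":1},{"dp":[0.05,0,0.286],"gripper":1},{"dp":[0.05,0,0.286],"gripper":1},{"dp":[0,0,0],"gripper":1},{"dp":[0,0,0],"gripper":1},{"dp":[0,0,0],"gripper":1}])

```text
invalid input
```

```bash
python3 - <<'E'
from h import *
pose(); P,R,o=now(); print('to go',(R.inv().apply(np.array([.4458,.3193,.003])-P)/.03).round(3)); im,d,m=grab("wrist","w4")
z=cloud(d,m)[...,2]
cv2.imwrite("pics/w4.png",im[:,:,::-1])
E
```

```text
t 3.05 P [0.4436 0.3216 0.0885] yaw -147.69 pitch* 9.98 F [ 1.4  0.1 -0.1] w 0.0853 gf 0.0 j [ 0.41  0.04  2.02  0.04  0.9  -1.75]
to go [ 0.473 -0.108  2.81 ]
```

View pics/w4.png

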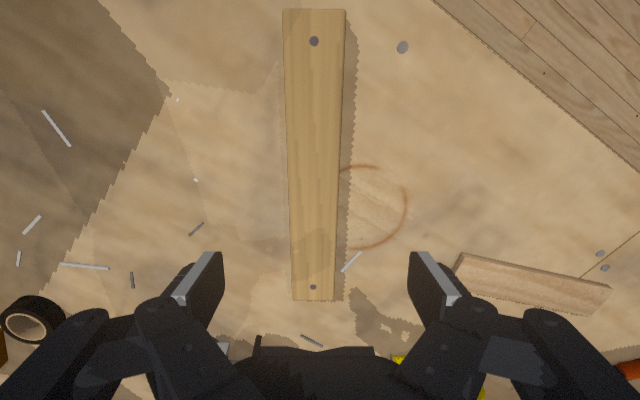

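The batten lies midway between the fingers, with its edges near 288 and 343 px and the jaw midline at 316. I'm resending the descent with "dr" included.

Call:
step_arm(targets=[{"dp":[0.06,-0.01,0.35],"dr":[0,0,0],"gripper":1},{"dp":[0.06,-0.01,0.35],"dr":[0,0,0],"gripper":1},{"dp":[0.06,-0.01,0.35],"dr":[0,0,0],"gripper":1},{"dp":[0.06,-0.01,0.35],"dr":[0,0,0],"gripper":1},{"dp":[0.06,-0.01,0.35],"dr":[0,0,0],"gripper":1},{"dp":[0.06,-0.01,0.35],"dr":[0,0,0],"gripper":1},{"dp":[0.06,-0.01,0.35],"dr":[0,0,0],"gripper":1},{"dp":[0,0,0],"dr":[0,0,0],"gripper":1},{"dp":[0,0,0],"dr":[0,0,0],"gripper":1},{"dp":[0,0,0],"dr":[0,0,0],"gripper":1}])

```text
t: 3.93
position: [0.4477, 0.3171, 0.0158]
orientation: [0.084, -0.274, 0.958, 0.024]
force: [0.3, 0.4, 1.2]
grip_width: 0.0856
grasp_force: 0.0
```

```bash
python3 - <<'E'
from h import *
pose(); P,R,o=now(); print('to go',(R.inv().apply(np.array([.4458,.3193,.003])-P)/.03).round(3))
E
```

```text
t 3.93 P [0.4477 0.3171 0.0158] yaw -148.1 pitch* 10.02 F [0.3 0.4 1.2] w 0.0856 gf 0.0 j [ 0.39  0.18  2.04  0.04  0.75 -1.76]
to go [0.09  0.095 0.418]
```

Call:
step_arm(newtons=60, targets=[{"dp":[0.03,0.03,0.14],"dr":[0,0,0],"gripper":1},{"dp":[0.03,0.03,0.14],"dr":[0,0,0],"gripper":1},{"dp":[0.03,0.03,0.14],"dr":[0,0,0],"gripper":1},{"dp":[0,0,0],"dr":[0,0,0],"gripper":1},{"dp":[0,0,0],"dr":[0,0,0],"gripper":0.6},{"dp":[0,0,0],"dr":[0,0,0],"gripper":0.55},{"dp":[0,0,0],"dr":[0,0,0],"gripper":0.5},{"dp":[0,0,0],"dr":[0,0,0],"gripper":0.4},{"dp":[0,0,0],"dr":[0,0,0],"gripper":0.2},{"dp":[0,0,0],"dr":[0,0,0],"gripper":0}])

```text
t: 4.77
position: [0.4455, 0.3192, 0.0027]
orientation: [0.084, -0.274, 0.958, 0.024]
force: [0.2, 0.5, 0.8]
grip_width: 0.0125
grasp_force: 0.0
```

Call:
step_arm(targets=[{"dp":[0,0,0],"dr":[0,0,0],"gripper":0},{"dp":[0,0,0],"dr":[0,0,0],"gripper":0},{"dp":[0,0,0],"dr":[0,0,0],"gripper":0},{"dp":[-0.02,0,-0.1],"dr":[0,0,0],"gripper":0},{"dp":[-0.03,0,-0.2],"dr":[0,0,0],"gripper":0},{"dp":[-0.03,0,-0.2],"dr":[0,0,0],"gripper":0},{"dp":[-0.03,0,-0.2],"dr":[0,0,0],"gripper":0},{"dp":[-0.03,0,-0.2],"dr":[0,0,0],"gripper":0},{"dp":[0,0,0],"dr":[0,0,0],"gripper":0},{"dp":[0,0,0],"dr":[0,0,0],"gripper":0}])

```text
t: 5.6
position: [0.4454, 0.319, 0.0307]
orientation: [0.084, -0.274, 0.958, 0.024]
force: [0.2, 0.1, -0.3]
grip_width: -0.0
grasp_force: 0.0
```

```bash
python3 - <<'E'
from h import *
pose(); im,d,m=grab("wrist","w5"); cv2.imwrite("pics/w5.png",im[:,:,::-1]); P,R,o=now()
print('tcp px',proj(P,m))
P3=cloud(d,m); L=R.inv().apply((P3-P).reshape(-1,3)).reshape(P3.shape)*1000  # tool frame, mm
for r in range(40,330,20): print(r,L[r,300:330:15].round(1).tolist())
E
```

```text
t 5.6 P [0.4454 0.319  0.0307] yaw -148.08 pitch* 10.06 F [ 0.2  0.1 -0.3] w -0.0 gf 0.0 j [ 0.4   0.14  2.04  0.04  0.78 -1.75]
tcp px [[316.53741732 234.67182284]]
40 [[102.1, -7.9, -5.4], [101.7, -0.8, -7.6]]
60 [[93.3, -8.0, -5.4], [93.3, -0.8, -5.5]]
80 [[84.5, -8.3, -2.6], [84.5, -0.8, -2.7]]
100 [[75.0, -8.5, -0.3], [75.0, -0.8, -1.3]]
120 [[65.0, -8.7, 0.7], [65.0, -0.8, 0.1]]
140 [[54.4, -9.0, 2.6], [54.4, -0.8, 2.6]]
160 [[43.2, -9.2, 4.1], [43.0, -0.9, 5.1]]
180 [[31.2, -9.5, 6.4], [31.1, -0.9, 6.9]]
200 [[18.7, -9.8, 8.0], [18.5, -0.9, 8.6]]
220 [[5.0, -10.1, 11.1], [5.0, -0.9, 11.0]]
240 [[-9.2, -10.4, 13.0], [10.3, -0.8, -30.4]]
260 [[10.9, -7.0, -51.7], [10.6, -0.8, -51.1]]
280 [[13.3, -6.1, -71.1], [8.5, -0.8, -63.2]]
300 [[12.2, -5.6, -81.3], [0.6, -0.8, -64.5]]
320 [[16.0, -4.8, -96.0], [-9.4, -0.8, -63.4]]
```

View pics/w5.png

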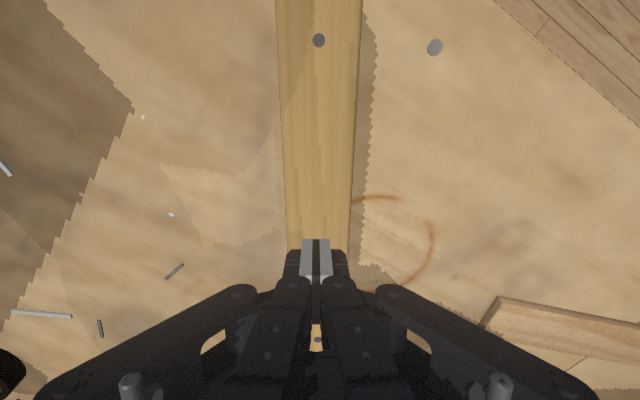

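The fingers shut at about (316,240–280) on top of the batten without gripping it. The tips must sit higher than I assumed, so I'm measuring where they really are.

```bash
python3 - <<'E'
from h import *
im,d,m=load("w5"); P,R,o=now()
P3=cloud(d,m); L=R.inv().apply((P3-P).reshape(-1,3)).reshape(P3.shape)*1000
for r in range(230,292,4): print(r,[L[r,c].round(1).tolist() for c in (290,304,316,328,342)], d[r,304].round(3))
M=(P3[...,2]>.012)&(P3[...,2]<.026); M[:,:240]=0; M[:,400:]=0; M[245:]=0
W=P3[M]; print('batten top pts mid line',[ (W[np.abs(L[M][:,0]-x)<3].mean(0)*1000).round(1).tolist() for x in (10,40,70,100)])
for n in ("top","side"):
    im,d,m=grab(n,n+"5"); print(n,proj(P,m))
im,d,m=load("side5"); u,v=proj(P,m)[0].astype(int); c=im[v-60:v+60,u-90:u+90]; cv2.imwrite("pics/s5.png",cv2.resize(c,None,fx=4,fy=4,interpolation=cv2.INTER_CUBIC)[:,:,::-1]); print(u,v)
E
```

```text
230 [[-2.3, -16.5, 12.6], [-1.9, -7.8, 11.8], [-2.1, -0.3, 12.1], [-1.6, 7.1, 11.0], [-2.2, 15.9, 12.3]] 0.194
234 [[-4.9, -16.6, 12.5], [-5.0, -7.8, 12.6], [-5.2, -0.3, 13.1], [-4.9, 7.2, 12.3], [-4.8, 16.0, 12.2]] 0.196
238 [[-7.3, -16.6, 11.6], [-8.2, -7.9, 13.8], [-7.8, -0.3, 12.7], [-8.0, 7.3, 13.2], [-8.4, 16.2, 14.1]] 0.198
242 [[-10.5, -16.8, 12.8], [10.6, -6.0, -33.2], [10.7, -0.4, -33.5], [10.5, 5.3, -33.1], [-10.4, 16.1, 12.5]] 0.148
246 [[-13.8, -16.9, 13.8], [10.5, -5.9, -37.3], [10.9, -0.4, -38.3], [10.9, 5.1, -38.3], [-13.9, 16.3, 14.0]] 0.144
250 [[-17.1, -17.1, 14.9], [10.8, -5.7, -42.1], [10.4, -0.4, -41.3], [11.2, 4.9, -43.0], [-17.0, 16.4, 14.6]] 0.139
254 [[7.1, -12.3, -38.7], [10.8, -5.6, -45.9], [10.7, -0.4, -45.9], [10.5, 4.9, -45.4], [6.9, 11.6, -38.2]] 0.135
258 [[6.6, -12.1, -41.7], [11.2, -5.4, -50.4], [11.0, -0.4, -50.2], [10.0, 4.8, -48.2], [6.3, 11.4, -41.1]] 0.131
262 [[6.5, -11.8, -45.2], [10.8, -5.3, -53.2], [11.0, -0.4, -53.6], [11.3, 4.5, -54.1], [7.0, 11.0, -46.1]] 0.129
266 [[7.4, -11.4, -50.4], [11.4, -5.1, -57.6], [11.0, -0.4, -57.0], [11.2, 4.
[... 207 characters left out ...]
.4, -63.6], [11.0, 4.2, -63.0], [6.6, 10.2, -55.6]] 0.119
278 [[12.9, -9.8, -69.1], [12.2, -4.8, -67.8], [10.1, -0.4, -64.5], [11.7, 4.0, -67.0], [13.5, 8.9, -70.1]] 0.114
282 [[13.3, -9.5, -72.3], [12.3, -4.7, -70.8], [8.1, -0.4, -64.0], [11.9, 3.9, -70.0], [13.3, 8.7, -72.4]] 0.111
286 [[12.6, -9.4, -73.8], [11.2, -4.6, -71.6], [6.2, -0.4, -63.7], [11.8, 3.8, -72.6], [12.3, 8.7, -73.2]] 0.111
290 [[11.6, -9.4, -74.6], [11.6, -4.5, -74.7], [4.9, -0.4, -64.4], [11.6, 3.7, -74.6], [11.9, 8.5, -75.1]] 0.108
batten top pts mid line [[437.9, 315.0, 18.5], [412.0, 299.1, 18.5], [386.3, 283.0, 18.5], [360.3, 266.8, 18.4]]
top [[247.4660887  204.36340731]]
side [[265.40113108 194.46104462]]
265 194
```

View pics/s5.png

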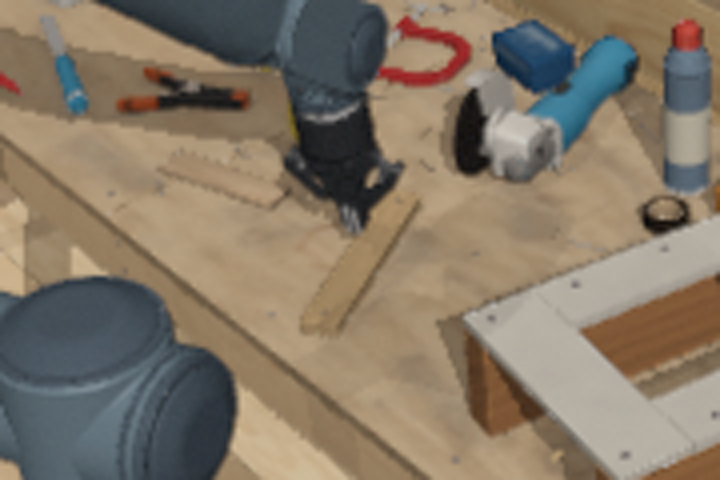

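Pad depth puts the real shut tips about 30 mm behind the reported TCP, which explains the missed grip. I'll reopen, descend in stages, and check force and depth at each one.

Call:
step_arm(targets=[{"dp":[0,0,0],"dr":[0,0,0],"gripper":1},{"dp":[0,0,0],"dr":[0,0,0],"gripper":1},{"dp":[0,0,0],"dr":[0,0,0],"gripper":1},{"dp":[0,0,0],"dr":[0,0,0],"gripper":1},{"dp":[0,0,0],"dr":[0,0,0],"gripper":1},{"dp":[0,0,0],"dr":[0,0,0],"gripper":1},{"dp":[0.04,0,0.22],"dr":[0,0,0],"gripper":1},{"dp":[0.04,0,0.22],"dr":[0,0,0],"gripper":1},{"dp":[0.04,0,0.22],"dr":[0,0,0],"gripper":1},{"dp":[0.04,0,0.22],"dr":[0,0,0],"gripper":1}])

```text
t: 6.58
position: [0.4444, 0.3185, 0.002]
orientation: [0.083, -0.274, 0.958, 0.024]
force: [-0.1, -0.5, 0.3]
grip_width: 0.0854
grasp_force: 0.0
```

```bash
python3 - <<'E'
from h import *
pose(); grab("wrist","w6"); im,d,m=grab("wrist","w6"); P,R,o=now(); pose()
P3=cloud(d,m); L=R.inv().apply((P3-P).reshape(-1,3)).reshape(P3.shape)*1000
near=(d>0)&(L[...,2]<-15)
# lowest (world) points on each finger
for lo,hi in ((100,300),(330,540)):
    M=near.copy(); M[:,:lo]=0; M[:,hi:]=0; Z=P3[...,2][M]; q=np.percentile(Z,1); k=np.abs(Z-q)<.002
    print('finger low: world z',q.round(4),'tool',np.median(L[M][k],0).round(1))
M=(P3[...,2]>.012)&(P3[...,2]<.026)&~near; M[:,:200]=0; M[:,440:]=0
ys=[np.percentile(L[M][np.abs(L[M][:,0]-x)<3][:,1],[2,98]).round(1).tolist() for x in (20,50,80)]; print('batten edges tool y',ys)
E
```

```text
t 6.58 P [0.4444 0.3185 0.002 ] yaw -148.09 pitch* 9.92 F [-0.1 -0.5  0.3] w 0.0854 gf 0.0 j [ 0.4   0.2   2.05  0.04  0.72 -1.76]
t 6.68 P [0.4434 0.3181 0.0012] yaw -148.09 pitch* 9.78 F [ 0.5 -0.6 -0.4] w 0.0851 gf 0.0 j [ 0.4   0.2   2.05  0.04  0.73 -1.76]
finger low: world z -0.0009 tool [104.3 -58.3 -17. ]
finger low: world z -0.0008 tool [104.5  59.2 -17. ]Traceback (most recent call last):
  File "<stdin>", line 10, in <module>
    return _quantile_unchecked(
        a, q, axis, out, overwrite_input, method, keepdims, weights)
    return _ureduce(a,
                    func=_quantile_ureduce_func,
    ...<5 lines>...
                    overwrite_input=overwrite_input,
                    method=method)
    r = func(a, **kwargs)
    result = _quantile(arr,
                       quantiles=q,
    ...<2 lines>...
                       out=out,
                       weights=wgt)
    slices_having_nans = np.isnan(arr[-1, ...])
                                  ~~~^^^^^^^^^
IndexError: index -1 is out of bounds for axis 0 with size 0
```

```bash
python3 - <<'E'
from h import *
im,d,m=load("w6"); P,R,o=now()
P3=cloud(d,m); L=R.inv().apply((P3-P).reshape(-1,3)).reshape(P3.shape)*1000
near=(d>0)&(np.abs(L[...,0])<16)&(L[...,2]<-20)&(np.abs(L[...,1])<60)&(np.abs(L[...,1])>35)
for s in (-1,1):
    M=near&(L[...,1]*s>0); Z=L[M]; k=Z[:,2]>np.percentile(Z[:,2],98); print('finger tip tool',np.median(Z[k],0).round(1),Z[:,2].max().round(1),'world z',P3[M][:,2].min().round(4),M.sum())
r=150; c=np.arange(200,440); print([(int(c_),L[r,c_].round(0).tolist(),P3[r,c_,2].round(3)) for c_ in c[::12]])
E
```

```text
finger tip tool [  1.1 -43.3 -41.2] -37.9 world z 0.0373 7042
finger tip tool [  1.3  42.2 -41.4] -37.4 world z 0.0371 7967
[(200, [51.0, -59.0, -8.0], np.float64(0.0)), (212, [51.0, -53.0, -8.0], np.float64(0.0)), (224, [51.0, -47.0, -9.0], np.float64(0.001)), (236, [51.0, -41.0, -8.0], np.float64(-0.0)), (248, [51.0, -35.0, -8.0], np.float64(0.0)), (260, [51.0, -29.0, -9.0], np.float64(0.001)), (272, [51.0, -23.0, -7.0], np.float64(-0.0)), (284, [54.0, -15.0, -27.0], np.float64(0.018)), (296, [54.0, -9.0, -27.0], np.float64(0.019)), (308, [54.0, -4.0, -28.0], np.float64(0.02)), (320, [54.0, 1.0, -27.0], np.float64(0.019)), (332, [54.0, 7.0, -28.0], np.float64(0.02)), (344, [54.0, 12.0, -25.0], np.float64(0.017)), (356, [54.0, 18.0, -27.0], np.float64(0.019)), (368, [51.0, 26.0, -9.0], np.float64(0.001)), (380, [51.0, 33.0, -7.0], np.float64(-0.0)), (392, [51.0, 38.0, -9.0], np.float64(0.001)), (404, [51.0, 45.0, -8.0], np.float64(0.001)), (416, [51.0, 51.0, -8.0], np.float64(0.001)), (428, [51.0, 57.0, -8.0], np.float64(0.001))]
```

Call:
step_arm(targets=[{"dp":[-0.01,0.01,0.2],"dr":[0,0,0],"gripper":1},{"dp":[-0.01,0.01,0.2],"dr":[0,0,0],"gripper":1},{"dp":[-0.01,0.01,0.2],"dr":[0,0,0],"gripper":1},{"dp":[-0.01,0.01,0.19],"dr":[0,0,0],"gripper":1},{"dp":[0,0,0],"dr":[0,0,0],"gripper":1},{"dp":[0,0,0],"dr":[0,0,0],"gripper":1},{"dp":[0,0,0],"dr":[0,0,0],"gripper":0.65},{"dp":[0,0,0],"dr":[0,0,0],"gripper":0.6},{"dp":[0,0,0],"dr":[0,0,0],"gripper":0.55},{"dp":[0,0,0],"dr":[0,0,0],"gripper":0.52}])

```text
t: 7.52
position: [0.4489, 0.3227, -0.0197]
orientation: [0.084, -0.274, 0.958, 0.024]
force: [-0.3, -0.5, -0.5]
grip_width: 0.0445
grasp_force: 0.0
```

```bash
python3 - <<'E'
from h import *
pose(); im,d,m=grab("wrist","w7"); P,R,o=now(); pose()
P3=cloud(d,m); L=R.inv().apply((P3-P).reshape(-1,3)).reshape(P3.shape)*1000
near=(d>0)&(np.abs(L[...,0])<16)&(L[...,2]<-20)&(np.abs(L[...,1])<50)&(np.abs(L[...,1])>22)&(P3[...,2]>.003)
for s in (-1,1):
    M=near&(L[...,1]*s>0); Z=L[M]; k=Z[:,2]>np.percentile(Z[:,2],98); print('finger tip tool',np.median(Z[k],0).round(1),Z[:,2].max().round(1),'world z',P3[M][:,2].min().round(4),M.sum())
E
```

```text
t 7.52 P [ 0.4489  0.3227 -0.0197] yaw -148.09 pitch* 10.02 F [-0.3 -0.5 -0.5] w 0.0445 gf 0.0 j [ 0.4   0.26  2.03  0.04  0.68 -1.75]
t 7.57 P [ 0.4488  0.3226 -0.0198] yaw -148.09 pitch* 10.01 F [-0.6  0.1 -0.5] w 0.0444 gf 0.0 j [ 0.4   0.26  2.03  0.04  0.68 -1.75]
finger tip tool [  7.  -22.9 -33.5] -27.9 world z 0.0063 9200
finger tip tool [ 10.9  27.  -37.2] -31.3 world z 0.0092 9377
```

Call:
step_arm(newtons=60, targets=[{"dp":[0.01,0,0.05],"dr":[0,0,0],"gripper":0.52},{"dp":[0.01,0,0.05],"dr":[0,0,0],"gripper":0.52},{"dp":[0,0,0],"dr":[0,0,0],"gripper":0.5},{"dp":[0,0,0],"dr":[0,0,0],"gripper":0.47},{"dp":[0,0,0],"dr":[0,0,0],"gripper":0.44},{"dp":[0,0,0],"dr":[0,0,0],"gripper":0.35},{"dp":[0,0,0],"dr":[0,0,0],"gripper":0.2},{"dp":[0,0,0],"dr":[0,0,0],"gripper":0.2},{"dp":[0,0,0],"dr":[0,0,0],"gripper":0.2},{"dp":[0,0,0],"dr":[0,0,0],"gripper":0.2}])

```text
t: 8.4
position: [0.4487, 0.3226, -0.023]
orientation: [0.084, -0.274, 0.958, 0.024]
force: [-1.5, -1.1, 3.8]
grip_width: 0.0388
grasp_force: 60.1
```

Call:
step_arm(targets=[{"dp":[-0.017,0,-0.1],"dr":[0,0,0],"gripper":0.2},{"dp":[-0.04,0,-0.25],"dr":[0,0,0],"gripper":0.2},{"dp":[-0.09,0,-0.5],"dr":[0,0,0],"gripper":0.2},{"dp":[-0.1,0,-0.6],"dr":[0,0,0],"gripper":0.2},{"dp":[-0.1,0,-0.6],"dr":[0,0,0],"gripper":0.2},{"dp":[-0.1,0,-0.6],"dr":[0,0,0],"gripper":0.2},{"dp":[-0.1,0,-0.6],"dr":[0,0,0],"gripper":0.2},{"dp":[-0.1,0,-0.6],"dr":[0,0,0],"gripper":0.2},{"dp":[-0.09,0,-0.5],"dr":[0,0,0],"gripper":0.2},{"dp":[-0.04,0,-0.25],"dr":[0,0,0],"gripper":0.2}])

```text
t: 9.23
position: [0.449, 0.3225, 0.1197]
orientation: [0.086, -0.274, 0.958, 0.025]
force: [0.3, -0.2, -1.3]
grip_width: 0.0385
grasp_force: 60.5
```

```bash
cat > inhand.py <<'E'
from h import *
import sys
n=sys.argv[1]
grab("wrist",n); grab("wrist",n); im,d,m=grab("wrist",n); P,R,o=now(); pose()
P3=cloud(d,m); L=R.inv().apply((P3-P).reshape(-1,3)).reshape(P3.shape)*1000
M=(d>0)&(np.abs(L[...,1])<32)&(L[...,0]>14)&(L[...,0]<150)&(np.abs(L[...,2]+40-.17*(L[...,0]))<60)&(P3[...,2]>float(sys.argv[2]))
k,l,s,c=cv2.connectedComponentsWithStats(cv2.morphologyEx(M.astype(np.uint8),cv2.MORPH_OPEN,np.ones((3,3)))); M=l==1+np.argmax(s[1:,4])
Q=L[M]; print('n',len(Q),'x range',np.percentile(Q[:,0],[.5,99.5]).round(1))
q=Q[(Q[:,0]>20)&(Q[:,0]<110)]; a=np.polyfit(q[:,0],q[:,2],1); print('top face: tool z = %.2f + %.4f x -> pitch %.2f deg'%(a[1],a[0],np.degrees(np.arctan(a[0]))),'resid',np.std(q[:,2]-np.polyval(a,q[:,0])).round(2))
c=[(x,np.percentile(q[np.abs(q[:,0]-x)<3][:,1],[1,99]).round(1).tolist()) for x in (25,50,75,100)]; print('edges y',c)
f=np.polyfit([x for x,_ in c],[np.mean(e) for _,e in c],1); print('mid y %.2f slope deg %.2f'%(f[1],np.degrees(np.arctan(f[0]))))
th=np.arctan(a[0]); e=np.array([np.cos(th),0,np.sin(th)]); xe=np.percentile(Q@e,99.7)
print('end along axis',xe.round(1))
nrm=np.array([-np.sin(th),0,np.cos(th)]) # into the batten from top (tool +z-ish)
C=e*(xe-120)+nrm*((np.array([0,0,a[1]])@nrm)+9); C[1]=f[1]; print('batten centre in tool frame',C.round(1))
E
python3 inhand.py w8 .04
```

```text
t 9.38 P [0.4479 0.322  0.1171] yaw -148.09 pitch* 10.03 F [-0.5  0.2 -1.2] w 0.0386 gf 60.5 j [ 0.4   0.01  2.    0.03  0.96 -1.74]
n 26910 x range [ 14.9 102.4]
top face: tool z = -43.56 + -0.1726 x -> pitch -9.79 deg resid 0.67
edges y [(25, [-19.9, 18.7]), (50, [-20.1, 18.7]), (75, [-20.0, 18.8]), (100, [-20.0, 18.8])]
mid y -0.65 slope deg 0.02
end along axis 111.4
batten centre in tool frame [-14.2  -0.6 -32. ]
```

```bash
cat >> h.py <<'E'
O=np.array([.5116,-.0985]); A=np.radians(-9.5); CT=np.array([-1.4,-.6,-32.2])/1000; PHI=9.8
def tgt(th,s,zc,yoff=0):
    ux=np.array([np.cos(A),np.sin(A)]); uy=np.array([-ux[1],ux[0]])
    R=tool(A+np.pi,np.radians(th-PHI)); C=np.append(O+s/1000*ux+yoff/1000*uy,zc/1000); return C-R.apply(CT),R
def where():
    P,R,o=now(); C=P+R.apply(CT); ux=np.array([np.cos(A),np.sin(A)]); uy=np.array([-ux[1],ux[0]]); M=R.as_matrix()
    e=(R*Ro.from_euler('y',np.radians(PHI))).as_matrix()[:,0]
    print('batten s %.1f y %.1f z %.1f th %.2f yawerr %.2f'%((C[:2]-O)@ux*1000,(C[:2]-O)@uy*1000,C[2]*1000,np.degrees(np.arcsin(e[2])),np.degrees(np.arctan2(-e[1],-e[0])-A)),'F',o['force'].round(1),'gf',round(o['grasp_force'],1),'t',round(o['t'],2))
E
python3 - <<'E'
from h import *
im,d,m=load("w8"); P,R,o=now(); where()
P1,R1=tgt(21,-48,235); print(P1,proj(P+R.apply([.118,0,-.061]),m))
show(rows(P,R,P1,R1,20))
E
```

```text
batten s -135.0 y 400.9 z 149.1 th -0.23 yawerr 41.41 F [-0.5  0.2 -1.2] gf 60.5 t 9.38
[ 0.45683425 -0.08872701  0.20368517] [[317.46320262 -60.46233457]]
[0.319, -0.589, -0.203] [-0.0001, 0.0056, 0.0116]
[0.301, -0.6, -0.198] [-0.0001, 0.0056, 0.0116]
[0.282, -0.611, -0.193] [-0.0001, 0.0056, 0.0116]
[0.263, -0.62, -0.188] [-0.0001, 0.0056, 0.0116]
[0.244, -0.629, -0.184] [-0.0001, 0.0056, 0.0116]
[0.224, -0.638, -0.18] [-0.0001, 0.0056, 0.0116]
[0.204, -0.646, -0.177] [-0.0001, 0.0056, 0.0116]
[0.183, -0.653, -0.173] [-0.0001, 0.0056, 0.0116]
[0.162, -0.659, -0.171] [-0.0001, 0.0056, 0.0116]
[0.141, -0.664, -0.168] [-0.0001, 0.0056, 0.0116]
[0.12, -0.669, -0.166] [-0.0001, 0.0056, 0.0116]
[0.099, -0.673, -0.164] [-0.0001, 0.0056, 0.0116]
[0.077, -0.676, -0.163] [-0.0001, 0.0056, 0.0116]
[0.055, -0.678, -0.162] [-0.0001, 0.0056, 0.0116]
[0.034, -0.68, -0.162] [-0.0001, 0.0056, 0.0116]
[0.012, -0.681, -0.161] [-0.0001, 0.0056, 0.0116]
[-0.01, -0.681, -0.162] [-0.0001, 0.0056, 0.0116]
[-0.032, -0.68, -0.162] [-0.0001, 0.0056, 0.0116]
[-0.054, -0.678, -0.163] [-0.0001, 0.0056, 0.0116]
[-0.076, -0.676, -0.165] [-0.0001, 0.0056, 0.0116]
max mm 21.0 deg 2.32
```

Call:
step_arm(targets=[{"dp":[0.319,-0.589,-0.203],"dr":[0,0.0056,0.0116],"gripper":0.2},{"dp":[0.301,-0.6,-0.198],"dr":[0,0.0056,0.0116],"gripper":0.2},{"dp":[0.282,-0.611,-0.193],"dr":[0,0.0056,0.0116],"gripper":0.2},{"dp":[0.263,-0.62,-0.188],"dr":[0,0.0056,0.0116],"gripper":0.2},{"dp":[0.244,-0.629,-0.184],"dr":[0,0.0056,0.0116],"gripper":0.2},{"dp":[0.224,-0.638,-0.18],"dr":[0,0.0056,0.0116],"gripper":0.2},{"dp":[0.204,-0.646,-0.177],"dr":[0,0.0056,0.0116],"gripper":0.2},{"dp":[0.183,-0.653,-0.173],"dr":[0,0.0056,0.0116],"gripper":0.2},{"dp":[0.162,-0.659,-0.171],"dr":[0,0.0056,0.0116],"gripper":0.2},{"dp":[0.141,-0.664,-0.168],"dr":[0,0.0056,0.0116],"gripper":0.2}])

```text
t: 10.22
position: [0.4511, 0.1156, 0.159]
orientation: [-0.008, -0.096, 0.995, 0.015]
force: [0.4, -0.3, -1.5]
grip_width: 0.0388
grasp_force: 60.6
```

Call:
step_arm(targets=[{"dp":[0.12,-0.669,-0.166],"dr":[0,0.0056,0.0116],"gripper":0.2},{"dp":[0.1,-0.673,-0.164],"dr":[0,0.0056,0.0116],"gripper":0.2},{"dp":[0.077,-0.676,-0.163],"dr":[0,0.0056,0.0116],"gripper":0.2},{"dp":[0.055,-0.678,-0.162],"dr":[0,0.0056,0.0116],"gripper":0.2},{"dp":[0.034,-0.68,-0.162],"dr":[0,0.0056,0.0116],"gripper":0.2},{"dp":[0.012,-0.681,-0.161],"dr":[0,0.0056,0.0116],"gripper":0.2},{"dp":[-0.01,-0.681,-0.162],"dr":[0,0.0056,0.0116],"gripper":0.2},{"dp":[-0.032,-0.68,-0.162],"dr":[0,0.0056,0.0116],"gripper":0.2},{"dp":[-0.054,-0.678,-0.163],"dr":[0,0.0056,0.0116],"gripper":0.2},{"dp":[-0.076,-0.676,-0.165],"dr":[0,0.0056,0.0116],"gripper":0.2}])

```text
t: 11.05
position: [0.4553, -0.0892, 0.2031]
orientation: [-0.098, 0.085, 0.992, 0.006]
force: [0.9, -0.7, -0.2]
grip_width: 0.0384
grasp_force: 60.6
```

```bash
python3 - <<'E'
from h import *
grab("wrist","w9");grab("wrist","w9");im,d,m=grab("wrist","w9"); where(); pose(); side=grab("side","s9")[0]
c=np.zeros((600,640,3),np.uint8); c[:400]=im; s=side[120:320,180:500]; 
c[400:,:320]=s; cv2.imwrite("pics/v9.png",c[:,:,::-1])
P,R,o=now(); P1,R1=tgt(21,-48,140); show(rows(P,R,P1,R1,10))
E
```

```text
batten s -48.9 y -0.6 z 234.7 th 20.91 yawerr -0.34 F [-0.5  0.  -1.1] gf 60.7 t 11.2
t 11.2 P [ 0.4559 -0.0893  0.2033] yaw 170.27 pitch* -11.11 F [-0.5  0.  -1.1] w 0.0387 gf 60.7 j [-0.41 -0.06  1.9  -0.05  1.49 -1.8 ]
[-0.065, 0.001, 0.308] [-0.0001, 0.0, -0.0001]
[-0.065, 0.001, 0.308] [-0.0001, 0.0, -0.0001]
[-0.065, 0.001, 0.308] [-0.0001, 0.0, -0.0001]
[-0.065, 0.001, 0.308] [-0.0001, 0.0, -0.0001]
[-0.065, 0.001, 0.308] [-0.0001, 0.0, -0.0001]
[-0.065, 0.001, 0.308] [-0.0001, 0.0, -0.0001]
[-0.065, 0.0, 0.308] [-0.0001, 0.0, -0.0001]
[-0.065, 0.0, 0.308] [-0.0001, 0.0, -0.0001]
[-0.065, 0.0, 0.308] [-0.0001, 0.0, -0.0001]
[-0.065, -0.0, 0.308] [-0.0001, 0.0, -0.0001]
max mm 9.5 deg 0.03
```

View pics/v9.png

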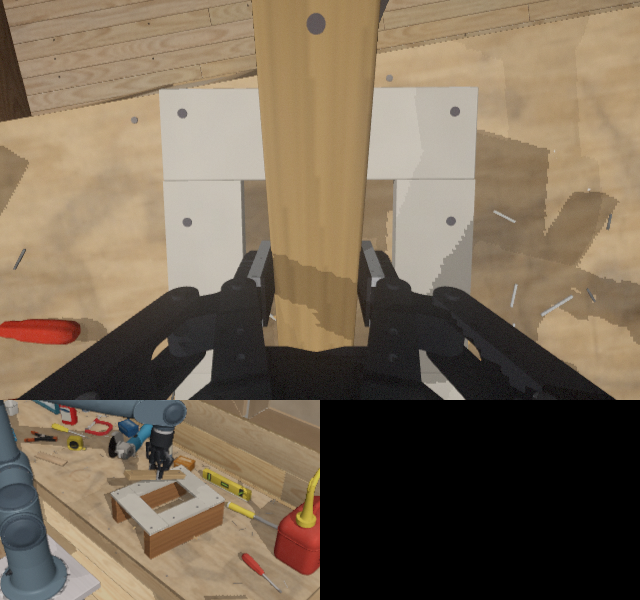

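The batten lies centrally over the hole: the hole's side edges are near 243 and 395 px and the batten's axis is near 317. I'm re-checking the near edges from here, which should read s = -160 and -85, then lowering.

```bash
python3 - <<'E'
from h import *
im,d,m=load("w9"); ux=np.array([np.cos(A),np.sin(A)]); uy=np.array([-ux[1],ux[0]])
X=ray([(165,90),(476,87),(245,180),(394,180),(167,260),(474,240)],.122,m)[:,:2]-O
print(np.c_[X@ux,X@uy].round(4)*1000)
E
```

```text
[[-158.8 -124.4]
 [-159.3  127.7]
 [ -85.3  -61.3]
 [ -84.6   62.9]
 [ -17.3 -130.1]
 [ -33.4  131.4]]
```

Call:
step_arm(targets=[{"dp":[-0.065,0.003,0.308],"dr":[0,0,0],"gripper":0.2},{"dp":[-0.065,0.003,0.308],"dr":[0,0,0],"gripper":0.2},{"dp":[-0.065,0.003,0.308],"dr":[0,0,-0.0005],"gripper":0.2},{"dp":[-0.065,0.003,0.308],"dr":[0,0,0],"gripper":0.2},{"dp":[-0.065,0.003,0.308],"dr":[0,0,-0.0005],"gripper":0.2},{"dp":[-0.065,0,0.308],"dr":[0,0,0],"gripper":0.2},{"dp":[-0.065,0,0.308],"dr":[0,0,0],"gripper":0.2},{"dp":[-0.065,0,0.308],"dr":[0,0,0],"gripper":0.2},{"dp":[-0.04,0,0.2],"dr":[0,0,0],"gripper":0.2},{"dp":[0,0,0],"dr":[0,0,0],"gripper":0.2}])

```text
t: 12.08
position: [0.4564, -0.0884, 0.1213]
orientation: [-0.097, 0.082, 0.992, 0.006]
force: [-0.0, 0.1, -2.2]
grip_width: 0.0389
grasp_force: 60.7
```

```bash
python3 - <<'E'
from h import *
where(); P,R,o=now(); show(rows(P,R,*tgt(21,40,101),20)[::3])
E
```

```text
batten s -48.5 y 0.4 z 152.6 th 20.97 yawerr -0.05 F [-0.   0.1 -2.2] gf 60.7 t 12.08
[-0.161, -0.0, 0.056] [-0.0001, 0.0, -0.0]
[-0.161, -0.0, 0.056] [-0.0001, 0.0, -0.0]
[-0.161, -0.0, 0.056] [-0.0001, 0.0, -0.0]
[-0.161, -0.0, 0.056] [-0.0001, 0.0, -0.0]
[-0.161, -0.0, 0.056] [-0.0001, 0.0, -0.0]
[-0.161, -0.0, 0.056] [-0.0001, 0.0, -0.0]
[-0.161, -0.0, 0.056] [-0.0001, 0.0, -0.0]
max mm 5.1 deg 0.01
```

```bash
python3 - <<'E'
from h import *
from plan import *
P,R,o=now(); a=tgt(21,-48,137); show(rows(P,R,*a,3)[:1]); show(rows(*a,*tgt(21,40,101),15)[:1])
S=shape(np.radians(21),0,np.radians(9.8),4)
print([round(clear(S,-48+88*t,137-36*t),1) for t in np.linspace(0,1,12)], clear(S,-48,152), clear(S,-48,145))
E
```

```text
[-0.039, -0.002, 0.169] [-0.0005, 0.0, -0.0]
max mm 5.2 deg 0.09
[-0.207, -0.0, 0.04] [0.0, 0.0, 0.0]
max mm 6.3 deg 0.0
[np.float64(18.3), np.float64(14.6), np.float64(13.8), np.float64(14.0), np.float64(14.2), np.float64(14.4), np.float64(14.6), np.float64(14.8), np.float64(15.0), np.float64(15.2), np.float64(15.4), np.float64(15.5)] 17.745037274428086 17.745037274428086
```

Call:
step_arm(targets=[{"dp":[-0.039,0,0.17],"dr":[0,0,0],"gripper":0.2},{"dp":[-0.039,0,0.17],"dr":[0,0,0],"gripper":0.2},{"dp":[-0.039,0,0.17],"dr":[0,0,0],"gripper":0.2},{"dp":[0,0,0],"dr":[0,0,0],"gripper":0.2},{"dp":[0,0,0],"dr":[0,0,0],"gripper":0.2},{"dp":[-0.207,0,0.04],"dr":[0,0,0],"gripper":0.2},{"dp":[-0.207,0,0.04],"dr":[0,0,0],"gripper":0.2},{"dp":[-0.207,0,0.04],"dr":[0,0,0],"gripper":0.2},{"dp":[-0.207,0,0.04],"dr":[0,0,0],"gripper":0.2},{"dp":[0,0,0],"dr":[0,0,0],"gripper":0.2}])

```text
t: 12.92
position: [0.482, -0.0931, 0.0974]
orientation: [-0.096, 0.082, 0.992, 0.005]
force: [-0.1, 0.0, -1.1]
grip_width: 0.0386
grasp_force: 60.7
```

```bash
python3 - <<'E'
from h import *
where(); P,R,o=now(); show(rows(P,R,*tgt(21,40,101),10)[:1])
E
```

```text
batten s -22.5 y 0.0 z 128.8 th 20.80 yawerr -0.05 F [-0.1  0.  -1.1] gf 60.7 t 12.92
[-0.222, 0.001, 0.051] [-0.0002, 0.0001, 0.0]
max mm 6.8 deg 0.04
```

Call:
step_arm(targets=[{"dp":[-0.222,0,0.05],"dr":[0,0,0],"gripper":0.2},{"dp":[-0.222,0,0.05],"dr":[0,0,0],"gripper":0.2},{"dp":[-0.222,0,0.05],"dr":[0,0,0],"gripper":0.2},{"dp":[-0.222,0,0.05],"dr":[0,0,0],"gripper":0.2},{"dp":[-0.222,0,0.05],"dr":[0,0,0],"gripper":0.2},{"dp":[-0.222,0,0.05],"dr":[0,0,0],"gripper":0.2},{"dp":[-0.222,0,0.05],"dr":[0,0,0],"gripper":0.2},{"dp":[-0.222,0,0.05],"dr":[0,0,0],"gripper":0.2},{"dp":[-0.222,0,0.05],"dr":[0,0,0],"gripper":0.2},{"dp":[-0.222,0,0.05],"dr":[0,0,0],"gripper":0.2}])

```text
t: 13.75
position: [0.5433, -0.1033, 0.07]
orientation: [-0.096, 0.082, 0.992, 0.005]
force: [0.1, 0.7, -0.0]
grip_width: 0.0387
grasp_force: 60.7
```

```bash
python3 - <<'E'
from h import *
from plan import *
where(); P,R,o=now(); a=tgt(12,48,84); show(rows(P,R,*a,10)); b=tgt(0,36,72); show(rows(*a,*b,10))
def cl(p,q): return [round(float(clear(shape(np.radians(x[0]),0,np.radians(9.8),4),x[1],x[2])),1) for x in np.linspace(p,q,9)]
print(cl((21,40,101),(12,48,84)),cl((12,48,84),(0,36,72)),cl((0,36,72),(0,0,72)))
E
```

```text
batten s 39.6 y 0.1 z 101.4 th 20.81 yawerr -0.06 F [ 0.1  0.7 -0. ] gf 60.7 t 13.75
[-0.055, 0.001, 0.051] [-0.0002, -0.0049, 0.0]
[-0.054, 0.001, 0.052] [-0.0002, -0.0049, 0.0]
[-0.054, 0.001, 0.053] [-0.0002, -0.0049, 0.0]
[-0.053, 0.001, 0.053] [-0.0002, -0.0049, 0.0]
[-0.052, 0.001, 0.054] [-0.0002, -0.0049, 0.0]
[-0.051, 0.001, 0.055] [-0.0002, -0.0049, 0.0]
[-0.05, 0.0, 0.056] [-0.0002, -0.0049, 0.0]
[-0.049, 0.0, 0.057] [-0.0002, -0.0049, 0.0]
[-0.049, 0.0, 0.057] [-0.0002, -0.0049, 0.0]
[-0.048, 0.0, 0.058] [-0.0002, -0.0049, 0.0]
max mm 2.3 deg 0.88
[0.016, -0.0, 0.04] [-0.0, -0.0067, 0.0]
[0.017, 0.0, 0.04] [-0.0, -0.0067, -0.0]
[0.018, -0.0, 0.039] [-0.0, -0.0067, -0.0]
[0.019, 0.0, 0.039] [-0.0, -0.0067, -0.0]
[0.019, -0.0, 0.039] [0.0, -0.0067, -0.0]
[0.02, -0.0, 0.038] [-0.0, -0.0067, 0.0]
[0.021, 0.0, 0.038] [0.0, -0.0067, -0.0]
[0.022, -0.0, 0.037] [-0.0, -0.0067, 0.0]
[0.022, 0.0, 0.037] [-0.0, -0.0067, 0.0]
[0.023, -0.0, 0.036] [0.0, -0.0067, 0.0]
max mm 1.3 deg 1.2
[15.5, 13.7, 11.5, 10.9, 11.4, 11.9, 12.5, 14.2, 15.7] [15.7, 14.6, 13.0, 12.2, 13.6, 16.5, 20.3, 24.5, 29.0] [29.0, 29.0, 29.0, 29.0, 29.0, 29.0, 29.0, 29.0, 29.0]
```

Clearances along the way stay at 11 mm or more. I'm levelling now.

Call:
step_arm(targets=[{"dp":[-0.055,0,0.051],"dr":[0,-0.0049,0],"gripper":0.2},{"dp":[-0.054,0,0.052],"dr":[0,-0.0049,0],"gripper":0.2},{"dp":[-0.054,0,0.053],"dr":[0,-0.0049,0],"gripper":0.2},{"dp":[-0.053,0,0.053],"dr":[0,-0.0049,0],"gripper":0.2},{"dp":[-0.052,0,0.054],"dr":[0,-0.0049,0],"gripper":0.2},{"dp":[-0.051,0,0.055],"dr":[0,-0.0049,0],"gripper":0.2},{"dp":[-0.05,0,0.056],"dr":[0,-0.0049,0],"gripper":0.2},{"dp":[-0.05,0,0.057],"dr":[0,-0.0049,0],"gripper":0.2},{"dp":[-0.049,0,0.057],"dr":[0,-0.0049,0],"gripper":0.2},{"dp":[-0.048,0,0.058],"dr":[0,-0.0049,0],"gripper":0.2}])

```text
t: 14.58
position: [0.5559, -0.1055, 0.0521]
orientation: [-0.018, 0.082, 0.996, -0.001]
force: [-0.5, 0.7, -1.4]
grip_width: 0.0382
grasp_force: 60.7
```

```bash
python3 - <<'E'
from h import *
where(); P,R,o=now(); b=tgt(0,36,72); show(rows(P,R,*b,10)[::3])
E
```

```text
batten s 47.5 y -0.0 z 84.2 th 11.90 yawerr -0.01 F [-0.5  0.7 -1.4] gf 60.7 t 14.58
[0.014, 0.001, 0.041] [-0.0002, -0.0066, 0.0]
[0.017, 0.001, 0.04] [-0.0002, -0.0066, 0.0]
[0.019, 0.001, 0.039] [-0.0002, -0.0066, 0.0]
[0.022, 0.001, 0.037] [-0.0002, -0.0066, 0.0]
max mm 1.3 deg 1.19
```

Call:
step_arm(targets=[{"dp":[0.014,0,0.041],"dr":[0,-0.0066,0],"gripper":0.2},{"dp":[0.015,0,0.04],"dr":[0,-0.0066,0],"gripper":0.2},{"dp":[0.016,0,0.04],"dr":[0,-0.0066,0],"gripper":0.2},{"dp":[0.017,0,0.04],"dr":[0,-0.0066,0],"gripper":0.2},{"dp":[0.018,0,0.04],"dr":[0,-0.0066,0],"gripper":0.2},{"dp":[0.019,0,0.039],"dr":[0,-0.0066,0],"gripper":0.2},{"dp":[0.02,0,0.039],"dr":[0,-0.0066,0],"gripper":0.2},{"dp":[0.021,0,0.038],"dr":[0,-0.0066,0],"gripper":0.2},{"dp":[0.022,0,0.037],"dr":[0,-0.0066,0],"gripper":0.2},{"dp":[0.023,0,0.037],"dr":[0,-0.0066,0],"gripper":0.2}])

```text
t: 15.42
position: [0.551, -0.1048, 0.0401]
orientation: [0.085, 0.082, 0.993, -0.01]
force: [-0.0, -1.1, -0.9]
grip_width: 0.0387
grasp_force: 60.7
```

```bash
python3 - <<'E'
from h import *
where(); P,R,o=now(); b=tgt(0,0,72); show(rows(P,R,*b,9)[::4])
E
```

```text
batten s 35.8 y -0.1 z 72.1 th 0.01 yawerr 0.06 F [-0.  -1.1 -0.9] gf 60.7 t 15.42
[0.131, 0.001, -0.022] [-0.0002, -0.0, 0.0001]
[0.131, 0.001, -0.022] [-0.0002, -0.0, 0.0001]
[0.131, 0.001, -0.022] [-0.0002, -0.0, 0.0001]
max mm 4.0 deg 0.03
```

Call:
step_arm(targets=[{"dp":[0.131,0,-0.022],"dr":[0,0,0],"gripper":0.2},{"dp":[0.131,0,-0.022],"dr":[0,0,0],"gripper":0.2},{"dp":[0.131,0,-0.022],"dr":[0,0,0],"gripper":0.2},{"dp":[0.131,0,-0.022],"dr":[0,0,0],"gripper":0.2},{"dp":[0.131,0,-0.022],"dr":[0,0,0],"gripper":0.2},{"dp":[0.131,0,-0.022],"dr":[0,0,0],"gripper":0.2},{"dp":[0.131,0,-0.022],"dr":[0,0,0],"gripper":0.2},{"dp":[0.131,0,-0.022],"dr":[0,0,0],"gripper":0.2},{"dp":[0.131,0,-0.022],"dr":[0,0,0],"gripper":0.2},{"dp":[0,0,0],"dr":[0,0,0],"gripper":0.2}])

```text
t: 16.25
position: [0.5148, -0.0986, 0.0398]
orientation: [0.084, 0.082, 0.993, -0.009]
force: [-0.9, -0.1, -1.5]
grip_width: 0.0386
grasp_force: 60.7
```

```bash
python3 - <<'E'
from h import *
im,d,m=grab("wrist","w10"); im,d,m=grab("wrist","w10"); where(); side,ds,ms=grab("side","s10")
c=np.zeros((600,800,3),np.uint8); c[:250,:400]=cv2.resize(im,(400,250)); 
c[250:,:]=cv2.resize(side[165:305,260:580],(800,350),interpolation=cv2.INTER_CUBIC); cv2.imwrite("pics/v10.png",c[:,:,::-1])
P,R,o=now(); P3=cloud(d,m); L=P3
# batten top face in panel frame
ux=np.array([np.cos(A),np.sin(A)]); uy=np.array([-ux[1],ux[0]]); s=(P3[...,:2]-O)@ux*1000; y=(P3[...,:2]-O)@uy*1000; z=P3[...,2]*1000
M=(np.abs(y)<30)&(s>-84)&(s<-15)&(z>60)&(z<100); a=np.polyfit(s[M],z[M],1); b=np.polyfit(y[M],z[M],1)
print('top z %.1f at s=0, pitch %.2f roll %.2f deg'%(a[1],np.degrees(a[0]),np.degrees(b[0])),M.sum(),[np.percentile(y[M&(np.abs(s-k)<4)],[1,99]).round(1).tolist() for k in (-75,-50,-25)])
H=(z>112)&(z<130)&(np.abs(y)<60)&(s<0); print('near hole edge s',np.percentile(s[H],99.5), 'gap y', [ (np.percentile(y[(z>116)&(z<130)&(np.abs(s+40)<5)&(y<0)&(y>-100)],99).round(1)), np.percentile(y[(z>116)&(z<130)&(np.abs(s+40)<5)&(y>0)&(y<100)],1).round(1)])
E
```

```text
batten s -0.0 y -0.2 z 72.1 th 0.09 yawerr 0.05 F [ 0.1 -0.2 -0.7] gf 60.7 t 16.35
top z 83.9 at s=0, pitch 2.14 roll -0.24 deg 16196 [[-19.6, 19.1], [-19.6, 19.1], [-19.6, 19.1]]
near hole edge s -2.3031586694357893 gap y [np.float64(-64.6), np.float64(63.9)]
```

View pics/v10.png

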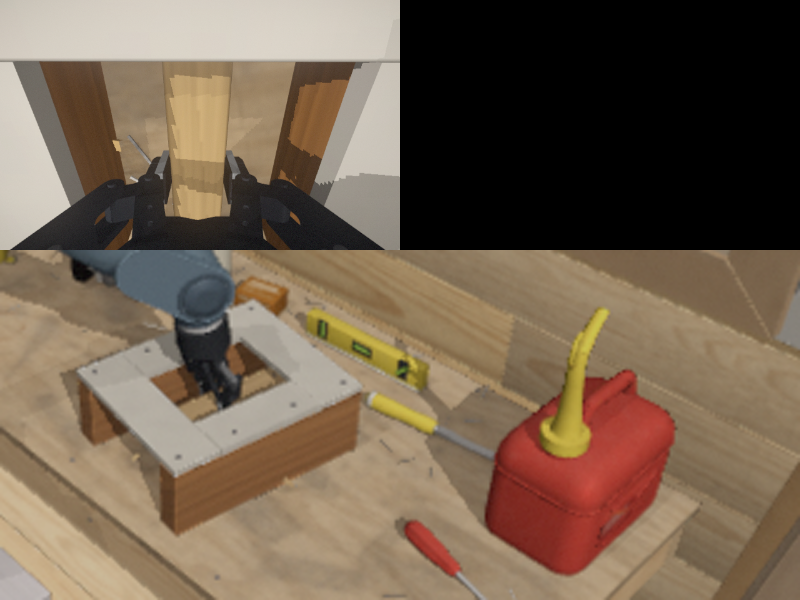

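The wrist view shows the batten running centrally under the hole, and the side view shows it below the opening. The 2° pitch reading needs a cleaner fit.

```bash
python3 - <<'E'
from h import *
im,d,m=load("w10"); P,R,o=now(); P3=cloud(d,m)
ux=np.array([np.cos(A),np.sin(A)]); uy=np.array([-ux[1],ux[0]]); s=(P3[...,:2]-O)@ux*1000; y=(P3[...,:2]-O)@uy*1000; z=P3[...,2]*1000
for n in range(-85,0,8):
    M=(np.abs(y)<14)&(np.abs(s-n)<4)&(z>60)&(z<105); print(n,np.median(z[M]).round(2) if M.any() else None,M.sum())
for n in range(-160,-85,15):
    M=(np.abs(y)<40)&(np.abs(s-n)<5)&(z>112); print('board',n,np.median(z[M]).round(2) if M.any() else None)
im,d,m=load("w8"); P3=cloud(d,m)
E
python3 inhand.py w11 .06
```

```text
-85 None 0
-77 81.76 1490
-69 81.73 1702
-61 81.71 1576
-53 81.67 1439
-45 81.65 1297
-37 81.6 1198
-29 81.56 1105
-21 81.51 1015
-13 81.49 942
-5 81.43 861
board -160 None
board -145 None
board -130 None
board -115 None
board -100 122.43
t 16.55 P [ 0.5159 -0.099   0.0402] yaw 170.56 pitch* 9.71 F [ 0.2  0.1 -2.2] w 0.0384 gf 60.7 j [-0.43  0.08  2.09  0.05  0.81 -1.87]
n 15391 x range [14.6 75.6]
top face: tool z = -42.01 + -0.1753 x -> pitch -9.94 deg resid 0.63Traceback (most recent call last):
  File "inhand.py", line 10, in <module>
    c=[(x,np.percentile(q[np.abs(q[:,0]-x)<3][:,1],[1,99]).round(1).tolist()) for x in (25,50,75,100)]; print('edges y',c)
          ~~~~~~~~~~~~~^^^^^^^^^^^^^^^^^^^^^^^^^^^^^^^^^^^
    return _quantile_unchecked(
        a, q, axis, out, overwrite_input, method, keepdims, weights)
    return _ureduce(a,
                    func=_quantile_ureduce_func,
    ...<5 lines>...
                    overwrite_input=overwrite_input,
                    method=method)
    r = func(a, **kwargs)
    result = _quantile(arr,
                       quantiles=q,
    ...<2 lines>...
                       out=out,
                       weights=wgt)
    slices_having_nans = np.isnan(arr[-1, ...])
                                  ~~~^^^^^^^^^
IndexError: index -1 is out of bounds for axis 0 with size 0
```

The batten is level to within 0.2°, top at 81.6 mm. One more check on centring: use the nail near the batten's near end, seen in w2 on the bench and in w9 in hand, as a length mark.

```bash
python3 - <<'E'
from h import *
def nail(n,x,y,r):
    im,d,m=load(n); g=cv2.cvtColor(im,cv2.COLOR_RGB2GRAY)[y-r:y+r,x-r:x+r].astype(float); w=np.clip(np.median(g)-25-g,0,None); v,u=np.mgrid[y-r:y+r,x-r:x+r]
    return np.array([(w*u).sum()/w.sum(),(w*v).sum()/w.sum()]),d,m
f=np.array([np.cos(np.radians(31.9)),np.sin(np.radians(31.9))])
for c in ((303,85),(304,252)):
    p,d,m=nail("w2",*c,9); W=ray(p,.018,m)[0,:2]; print('w2',p.round(1),'along from centre',((W-[.4457,.3195])@f*1000).round(1))
for n,c,P,yaw,p in (("w9",(316,23),[.4559,-.0893,.2033],170.27,11.11),):
    q,d,m=nail(n,*c,16); R=tool(np.radians(yaw),np.radians(p)); cam=-m['R'].T@m['t']; fl=200/np.tan(np.radians(m['fov_y'])/2)
    r=R.inv().apply(m['R'].T@np.array([(q[0]-m['cx'])/fl,(q[1]-m['cy'])/fl,1])); o=R.inv().apply(cam-np.array(P))
    nr=np.array([np.sin(np.radians(PHI)),0,np.cos(np.radians(PHI))]); top=CT-nr*.009
    t=((top-o)@nr)/(r@nr); X=o+t*r; e=np.array([np.cos(np.radians(PHI)),0,-np.sin(np.radians(PHI))])
    print(n,q.round(1),'nail tool',(X*1000).round(1),'along from assumed centre',((X-CT)@e*1000).round(1))
E
```

```text
w2 [302.1  84.6] along from centre -102.3
w2 [304.5 251. ] along from centre 102.1
w9 [315.6  23.2] nail tool [ 97.1  -1.3 -58.3] along from assumed centre 101.5
```

The nail agrees: the batten's centre is within 1 mm of the hole's centre. It's level and still, so I'm handing in.

```bash
python3 - <<'E'
from h import *
from rig import workorder
where(); print(now()[2]['qvel'].round(3)); print(workorder.sign_off())
E
```

```text
batten s 0.2 y -0.2 z 72.2 th 0.09 yawerr 0.06 F [ 0.2  0.1 -2.2] gf 60.7 t 16.55
[ 0.    -0.001 -0.001  0.001  0.001 -0.001]
the job is handed in; nothing more can be done
None
```

The job is handed in at 16.6 s of the 45 s: the gripper is still holding the batten, level to about 0.2° and centred under the hole to about 1 mm, 28 mm clear of the board and 63 mm above the bench, after one missed first grip that showed no contact force and left the batten in place.

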